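Hang the nested parts bins and put the big nuts away

ROBOT

A 6-joint arm with a two-finger parallel gripper is mounted at the origin on the work surface. World frame = base frame: x ahead of the robot, y to its left, z up, the work surface at z = 0. Lengths are in m, angles in rad, forces in N, time in s.
With the tool pointing down it reaches from about 0.425 to 0.95 m from the base axis. Payload 3.5 kg.
Tool frame: the origin (TCP) lies between the finger pads; the fingertips stand 25 mm ahead of it and the grasp point (between the pads) lies 6 mm ahead of it (ctrl.finger_overhang is the distance from the TCP to the fingertips, in m); x points along the fingers, y is the direction in which the jaws open and shut, and the axes are right-handed (so a half turn about x gives the same grasp; the last joint's range is limited). The gripper opens to 85 mm and grips with 20 to 120 N. Pads are 22 mm wide; open, the fingers measure 114 mm over their backs; the gripper's body (76 mm by 85 mm) begins 54 mm behind the grasp point. The pads swing forward as they close: fully open they stand 13 mm farther back than shut.
Start: joints at [-1.416, 0.286, 1.577, -0, 1.279, -0.15], TCP at [0.203, -0.644, 0.256] pointing down, gripper open.
Joint ranges: [-2.77, 2.77], [-0.9, 2.22], [0.21, 2.48], [-1.53, 4.67], [0.24, 2.81], [-2.84, 2.84]. Speed limits (rad/s): [2.79, 2.79, 3.14, 3.14, 3.14, 3.14].

INTERFACE

Orientations are given as a unit quaternion [x, y, z, w].
In Python, from plant import ctrl gives the robot as it stands.
- The arm moves only by the tool play_rows, never from a script. Its argument "targets" is a list of rows, each an object with "delta_pos": the shift along the world's x, y, z normalised to -1 to 1, where 1 is 1000 mm, a list of three; "delta_rot": the turn, a rotation vector about the world's x, y, z normalised to -1 to 1, where 1 is pi rad, a list of three; "claw": the finger opening in mm, from 0 to 85.4. In form: [{"delta_pos": [tx, ty, tz], "delta_rot": [wx, wy, wz], "claw": claw}, ...]. A call has 1 to 20 rows; each row is the pose to reach, as a shift and turn from the pose measured when the call began, turning the shorter way round; what a row does not reach only later rows make up. A row lasts 1/12 s, in which the tool goes at most 41.7 mm and 7.16 degrees, less where a joint would pass 70% of its speed; a pose out of reach is approached as far as the arm can. A call with a number of a shift or a turn outside -1 to 1 is refused whole. A call with a gripper value outside its range is refused whole. The fingers move at their own pace and stop on an object; "newtons" is the grip in N (left out, the last holds). Time passes only in rows, so rows that repeat a pose let the fingers close. It gives the time, the measured TCP pose, the force and the opening at its end, in the units of the state.
- ctrl.get_state(): the state, without advancing time (a new reading comes with each control period).
- ctrl.read_camera(name): name is "side" or "top" or "wrist"; returns the picture (400x640x3 uint8, blue, green, red); there is no depth.
- ctrl.calibration(name): a dict with "fx", "fy", "cx", "cy" (pixels), "camera_from_world" (4x4, takes a point from world to camera coordinates). Camera axes: x right, y down, z forward; pixel columns grow to the right and rows downward; lengths in m; the calibration is good to about 2 mm. A picture is of the moment at which its call begins: read the wrist's pose just before it. calibration takes no time and is no camera call; for the wrist camera it gives the pose at the moment of the call.
- ctrl.sign_off(): hands the job in, once; it reports no verdict.
The state is a dict: "time": time; "qpos": joint angles; "dq": joint speeds; "joint_efforts": joint torques, N m; "eef_pos": TCP position; "tcp_rot": TCP orientation; "contact_force": force on the tool from outside, world axes, zero at the start; "wrist_torque": the same for the moment, N m; "opening": opening from 0.0 (shut) to 1.0 (fully open).
Only numpy, scipy, OpenCV 4.12 (cv2) and the standard library are available. Lean on these libraries where they do the work, as an engineer would, in place of code of your own. Each camera call takes 0.05 s, during which the arm holds its last target. There are 200 camera calls.

TASK

Lift the three nested parts bins straight off their stack one at a time, keeping them upright, and hang each on its own pair of pins on the front of the wooden rack, both holes of its lip fully down over both pins. Once all three hang, put every big nut that lies on the bench into a hung bin, whichever you like, and do not disturb the other things on the bench.

Things in the scene. Friction and masses are not known exactly. Their poses are not given: they have to be found in the camera images.
- bin0: A grey steel open-topped parts bin, lowest of three alike (0.2-0.3 kg) nested in a stack on the bench. Origin: centre of its underside; z up, x towards its back. 70 mm tall; the top 28 mm is an upright collar, 92 (x) by 60 (y) mm outside, 4 mm walls: grip it across the 60 mm. Below, it tapers from 83 x 51 to 76 x 44 mm, walls 2.5 mm, floor 3 mm.
- bin0_lip (a point): Point of bin0 midway between its two lip holes, on the lip's underside: bin frame (60, 0, 66) mm. The lip, flat, 60 mm wide and 4 mm thick, its top level with the rim, juts 28 mm from the back of the collar (x = 46 to 74 mm); its two 12 mm square holes are centred at x = 60, y = -16 and +16 mm. Likewise on each bin.
- bin1: The middle bin of the stack, same size and frame as bin0. Nested bins stand 28 mm apart in height, the collar of one on the rim of the next, lips to the same side, the tapered walls nearly touching: lift straight up 45 mm or more to clear.
- bin1_lip (a point): Point of bin1 midway between its two lip holes, on the lip's underside: bin frame (60, 0, 66) mm.
- bin2: The top bin of the stack, same size and frame as bin0.
- bin2_lip (a point): Point of bin2 midway between its two lip holes, on the lip's underside: bin frame (60, 0, 66) mm.
- rack: A pale wooden rack fixed on the bench: a bar 400 mm long (y) and 24 mm deep, top 110 mm above the bench, with three pairs of upright steel pins. Its front (-x) faces the robot; origin on the bench under the pin line, mid-length. A lower rail (30 to 56 mm high, front face 19.5 mm before the pin line) backs the hung bins, which lean up to 5 degrees.
- slot0 (a point): Midway between the two pins of the left-hand (+y) pair, on the bar's top; axes as the rack's. A hung bin's lip point lies here, the bin in front of the bar. Pins: 7 mm thick, 22 mm tall, the top 6 mm tapered, 32 mm between the two of a pair (along rack y); pairs 120 mm apart.
- slot1 (a point): Midway between the two pins of the middle pair, on the bar's top; axes as the rack's. A hung bin's lip point lies here, the bin in front of the bar.
- slot2 (a point): Midway between the two pins of the right-hand (-y) pair, on the bar's top; axes as the rack's. A hung bin's lip point lies here, the bin in front of the bar.
- nut0: A big steel hex nut (four alike at most, some may be absent), 30 mm across flats, 35 mm across corners, 18 mm tall, 70 g, lying flat on the bench. Origin: centre of its underside; z up; x is square to a pair of flats (others at 60 and 120 degrees). Its bore is only a dark disc.
- nut0_center (a point): Centre of nut0, 9 mm above its underside.
- nut1: Another such nut, same frame as nut0.
- nut1_center (a point): Centre of nut1, 9 mm above its underside.
- nut2: Another such nut, same frame as nut0.
- nut2_center (a point): Centre of nut2, 9 mm above its underside.
- nut3: Another such nut, same frame as nut0.
- nut3_center (a point): Centre of nut3, 9 mm above its underside.
- jar: Bystander, leave alone: a closed glass jar, 60 mm wide, 85 mm tall. Origin at its underside or middle.
- screwdriver: Bystander, leave alone: a screwdriver lying down. Origin at its underside or middle.
- tape: Bystander, leave alone: a yellow tape measure, 65 x 32 x 58 mm, standing beside the rack. Origin at its underside or middle.
- can: Bystander, leave alone: a closed can, 72 mm wide, 110 mm tall. Origin at its underside or middle.
Not all that is in view belongs to the job. Leave any blue look-alike of the nut2 alone.

How it is judged:
On the way:
1. all three bins hang on the rack and are let go, the nuts still on the bench (((horizontal distance between bin0_lip and slot0 below 0.007 m and z of bin0_lip in the frame of slot0 between -0.008 and 0.008 m) or (horizontal distance between bin0_lip and slot1 below 0.007 m and z of bin0_lip in the frame of slot1 between -0.008 and 0.008 m) or (horizontal distance between bin0_lip and slot2 below 0.007 m and z of bin0_lip in the frame of slot2 between -0.008 and 0.008 m)) and ((horizontal distance between bin1_lip and slot0 below 0.007 m and z of bin1_lip in the frame of slot0 between -0.008 and 0.008 m) or (horizontal distance between bin1_lip and slot1 below 0.007 m and z of bin1_lip in the frame of slot1 between -0.008 and 0.008 m) or (horizontal distance between bin1_lip and slot2 below 0.007 m and z of bin1_lip in the frame of slot2 between -0.008 and 0.008 m)) and ((horizontal distance between bin2_lip and slot0 below 0.007 m and z of bin2_lip in the frame of slot0 between -0.008 and 0.008 m) or (horizontal distance between bin2_lip and slot1 below 0.007 m and z of bin2_lip in the frame of slot1 between -0.008 and 0.008 m) or (horizontal distance between bin2_lip and slot2 below 0.007 m and z of bin2_lip in the frame of slot2 between -0.008 and 0.008 m)) and x of each of bin0, bin1, bin2 in the frame of rack below -0.03 m and angle between each of bin0, bin1, bin2's own z axis and vertical below 0.25 rad and contact force between each of bin0, bin1, bin2 and the arm below 0.1 N and contact force between each of bin0, bin1, bin2 and the fingers below 0.1 N and height (world z) of each of nut0_center, nut1_center, nut2_center, nut3_center below 0.035 m), for 0.2 s.
At the end, for the whole second after the job is handed in: Each bin hangs on its own pair of pins, in front of the bar, its lip point within 7 mm sideways and 8 mm in height of the pair's point, leaning less than 0.25 rad; every nut present lies inside one of the bins below the rim; all at rest (((horizontal distance between bin0_lip and slot0 below 0.007 m and z of bin0_lip in the frame of slot0 between -0.008 and 0.008 m) or (horizontal distance between bin0_lip and slot1 below 0.007 m and z of bin0_lip in the frame of slot1 between -0.008 and 0.008 m) or (horizontal distance between bin0_lip and slot2 below 0.007 m and z of bin0_lip in the frame of slot2 between -0.008 and 0.008 m)) and ((horizontal distance between bin1_lip and slot0 below 0.007 m and z of bin1_lip in the frame of slot0 between -0.008 and 0.008 m) or (horizontal distance between bin1_lip and slot1 below 0.007 m and z of bin1_lip in the frame of slot1 between -0.008 and 0.008 m) or (horizontal distance between bin1_lip and slot2 below 0.007 m and z of bin1_lip in the frame of slot2 between -0.008 and 0.008 m)) and ((horizontal distance between bin2_lip and slot0 below 0.007 m and z of bin2_lip in the frame of slot0 between -0.008 and 0.008 m) or (horizontal distance between bin2_lip and slot1 below 0.007 m and z of bin2_lip in the frame of slot1 between -0.008 and 0.008 m) or (horizontal distance between bin2_lip and slot2 below 0.007 m and z of bin2_lip in the frame of slot2 between -0.008 and 0.008 m)) and x of each of bin0, bin1, bin2 in the frame of rack below -0.03 m and angle between each of bin0, bin1, bin2's own z axis and vertical below 0.25 rad and ((x of nut0_center in the frame of bin0 between -0.042 and 0.042 m and y of nut0_center in the frame of bin0 between -0.026 and 0.026 m and z of nut0_center in the frame of bin0 between 0.003 and 0.065 m) or (x of nut0_center in the frame of bin1 between -0.042 and 0.042 m and y of nut0_center in the frame of bin1 between -0.026 and 0.026 m and z of nut0_center in the frame of bin1 between 0.003 and 0.065 m) or (x of nut0_center in the frame of bin2 between -0.042 and 0.042 m and y of nut0_center in the frame of bin2 between -0.026 and 0.026 m and z of nut0_center in the frame of bin2 between 0.003 and 0.065 m)) and ((x of nut1_center in the frame of bin0 between -0.042 and 0.042 m and y of nut1_center in the frame of bin0 between -0.026 and 0.026 m and z of nut1_center in the frame of bin0 between 0.003 and 0.065 m) or (x of nut1_center in the frame of bin1 between -0.042 and 0.042 m and y of nut1_center in the frame of bin1 between -0.026 and 0.026 m and z of nut1_center in the frame of bin1 between 0.003 and 0.065 m) or (x of nut1_center in the frame of bin2 between -0.042 and 0.042 m and y of nut1_center in the frame of bin2 between -0.026 and 0.026 m and z of nut1_center in the frame of bin2 between 0.003 and 0.065 m)) and ((x of nut2_center in the frame of bin0 between -0.042 and 0.042 m and y of nut2_center in the frame of bin0 between -0.026 and 0.026 m and z of nut2_center in the frame of bin0 between 0.003 and 0.065 m) or (x of nut2_center in the frame of bin1 between -0.042 and 0.042 m and y of nut2_center in the frame of bin1 between -0.026 and 0.026 m and z of nut2_center in the frame of bin1 between 0.003 and 0.065 m) or (x of nut2_center in the frame of bin2 between -0.042 and 0.042 m and y of nut2_center in the frame of bin2 between -0.026 and 0.026 m and z of nut2_center in the frame of bin2 between 0.003 and 0.065 m)) and ((x of nut3_center in the frame of bin0 between -0.042 and 0.042 m and y of nut3_center in the frame of bin0 between -0.026 and 0.026 m and z of nut3_center in the frame of bin0 between 0.003 and 0.065 m) or (x of nut3_center in the frame of bin1 between -0.042 and 0.042 m and y of nut3_center in the frame of bin1 between -0.026 and 0.026 m and z of nut3_center in the frame of bin1 between 0.003 and 0.065 m) or (x of nut3_center in the frame of bin2 between -0.042 and 0.042 m and y of nut3_center in the frame of bin2 between -0.026 and 0.026 m and z of nut3_center in the frame of bin2 between 0.003 and 0.065 m)) and linear speed of each of bin0, bin1, bin2, nut0, nut1, nut2, nut3 below 0.02 m/s); the robot touches nothing.
It fails at once if a bin tipped by more than 0.6 rad (angle between any of bin0, bin1, bin2's own z axis and vertical above 0.6 rad).
It fails at once if a bystander moved by more than 30 mm (distance of any of jar, screwdriver, tape, can from where it was at the start of the episode above 0.03 m).
Of nut0, nut1, nut2, nut3 only 2 to 4 are there at a start; the rules pass over those that are not, and their reading is None.
At some moment in a run one of nut0, nut1, nut2, nut3 may be knocked a few centimetres aside while the robot is not near it.
It also fails if it takes over 210 s, if anything falls off the work surface, if the arm or the gripper's body presses on something with over 40 N, if the wrist force passes 120 N, or if a joint passes its speed limit or range.

## Working session

There is one attempt and no reset: what is moved stays moved. The work goes in short steps, Python scripts to look and compute and a tool call to move; the robot and the scene stay as the last step left them, time stands still between calls to the robot, and variables do not carry over. Pictures are saved under pics/ and viewed, about 12 in all and at most 16, crops included, and the job is handed in when it is done.

Besides the shell and the picture viewer there is one more tool, called as name(argument=value, ...), one argument or row to a line, values as JSON. play_rows: Moves the arm, as the interface text tells. Its arguments: {"type":"object","properties":{"targets":{"type":"array"},"newtons":{"type":"number"}},"required":["targets"]}

```bash
mkdir -p pics; ls; python3 - <<'E'
from plant import ctrl
import cv2,numpy as np
s=ctrl.get_state();print({k:np.round(v,3).tolist() for k,v in s.items()})
for n in("top","side"):
    cv2.imwrite(f"pics/{n}0.png",ctrl.read_camera(n)); c=ctrl.calibration(n);print(n,c["fx"],c["cx"],c["cy"],np.round(c["camera_from_world"],3).tolist())
c=ctrl.calibration("wrist");print(c["fx"],np.round(c["camera_from_world"],3).tolist())
E
```

```text
pics
{'time': 0.0, 'qpos': [-1.416, 0.287, 1.578, 0.0, 1.279, -0.15], 'dq': [-0.0, 0.001, 0.002, -0.001, -0.001, 0.001], 'joint_efforts': [0.0, -40.598, -29.263, -0.0, 0.006, -0.0], 'eef_pos': [0.203, -0.643, 0.255], 'tcp_rot': [0.699, 0.108, -0.699, 0.107], 'contact_force': [0.293, -0.298, 0.429], 'wrist_torque': [0.013, 0.059, 0.029], 'opening': 0.999}
top 375.91579400660385 323.0850369108378 200.12154987806608 [[0.006, -1.0, 0.003, 0.069], [-0.982, -0.007, -0.19, 0.541], [0.19, -0.001, -0.982, 1.12], [0.0, 0.0, 0.0, 1.0]]
side 496.735556027066 319.9239682774055 199.46299534577594 [[-0.964, -0.266, -0.01, 0.516], [-0.183, 0.69, -0.701, 0.132], [0.193, -0.674, -0.713, 1.194], [0.0, 0.0, 0.0, 1.0]]
311.2987142794002 [[0.3, -0.954, -0.001, -0.674], [-0.907, -0.285, 0.311, -0.039], [-0.297, -0.092, -0.95, 0.382], [0.0, 0.0, 0.0, 1.0]]
```

View pics/top0.png

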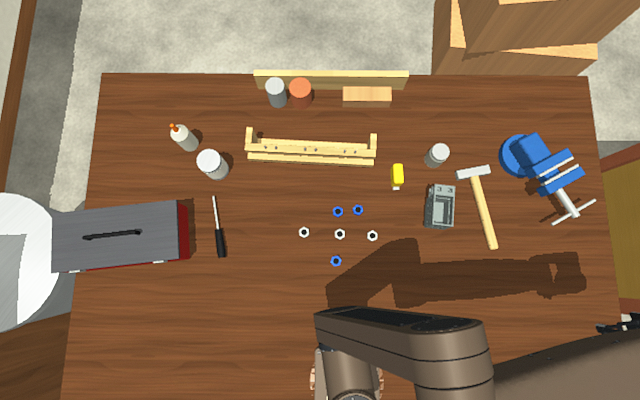

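View pics/side0.png

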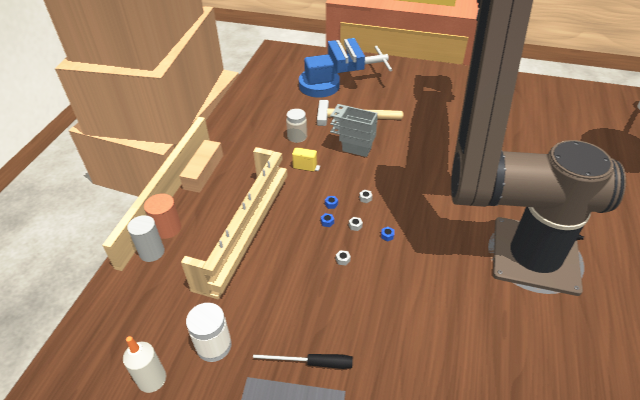

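The top view shows the bin stack at (440,207) and the rack at (312,150). Three steel nuts lie at (304,232), (340,234) and (372,236). The blue look-alikes are at (338,211), (358,210) and (336,261). The jar is probably (211,163) or (438,154), with the vise and hammer further right. I choose the grey-white nuts and the grey stack, and will check that with one close crop.

```bash
cat > h.py <<'E'
from plant import ctrl
import cv2,numpy as np
from scipy.spatial.transform import Rotation as R
def ray(c,u,v,z):
    M=c["camera_from_world"];Rm=M[:3,:3];o=-Rm.T@M[:3,3]
    d=Rm.T@np.array([(u-c["cx"])/c["fx"],(v-c["cy"])/c["fy"],1.]);return (o+d*(z-o[2])/d[2])
def proj(c,p):
    q=c["camera_from_world"]@np.append(p,1);return c["fx"]*q[0]/q[2]+c["cx"],c["fy"]*q[1]/q[2]+c["cy"]
def shot(name,f):
    c=ctrl.calibration(name);im=ctrl.read_camera(name);cv2.imwrite(f"pics/{f}.png",im);np.save(f"pics/{f}.npy",c,allow_pickle=True);return im,c
def nuts(im,c,z=.018):
    h=cv2.cvtColor(im,cv2.COLOR_BGR2HSV);m=((h[...,1]<45)&(h[...,2]>150)).astype(np.uint8)
    out=[]
    for k in cv2.findContours(m,cv2.RETR_EXTERNAL,cv2.CHAIN_APPROX_NONE)[0]:
        (u,v),(w,hh),a=cv2.minAreaRect(k)
        out.append((cv2.contourArea(k),u,v,w,hh,ray(c,u,v,z),k))
    return out
E
python3 - <<'E'
from h import *
im=cv2.imread("pics/top0.png");c=ctrl.calibration("top")
for a,u,v,w,hh,p,k in nuts(im,c):
    if 20<a<500: print(round(a),round(u),round(v),round(w),round(hh),np.round(p,3))
for u,v in((440,207),): print(ray(c,u,v,.126))
for u,v in((312,150),(250,147),(375,156)):print(ray(c,u,v,.11))
a=cv2.resize(im[120:280,230:390],None,fx=2.5,fy=2.5,interpolation=2);b=cv2.resize(im[170:240,405:475],(400,400),interpolation=2)
cv2.imwrite("pics/crop1.png",np.hstack([a,b]))
E
```

```text
44 626 317 7 9 [ 0.192 -0.848  0.018]
77 372 235 10 10 [ 0.436 -0.082  0.018]
74 340 234 10 9 [0.439 0.02  0.018]
72 304 232 10 9 [0.444 0.134 0.018]
51 215 212 33 2 [0.506 0.417 0.018]
322 574 209 40 38 [ 0.525 -0.731  0.018]
93 561 174 3 39 [ 0.64  -0.703  0.018]
264 473 171 9 34 [ 0.646 -0.416  0.018]
78 556 166 3 38 [ 0.666 -0.689  0.018]
219 441 151 18 16 [ 0.715 -0.313  0.018]
256 184 138 29 17 [0.752 0.536 0.018]
246 274 86 17 18 [0.944 0.243 0.018]
[ 0.50820783 -0.26734104  0.126     ]
[0.68440403 0.10761219 0.11      ]
[0.69263095 0.29637748 0.11      ]
[ 0.66672152 -0.08356489  0.11      ]
```

View pics/crop1.png

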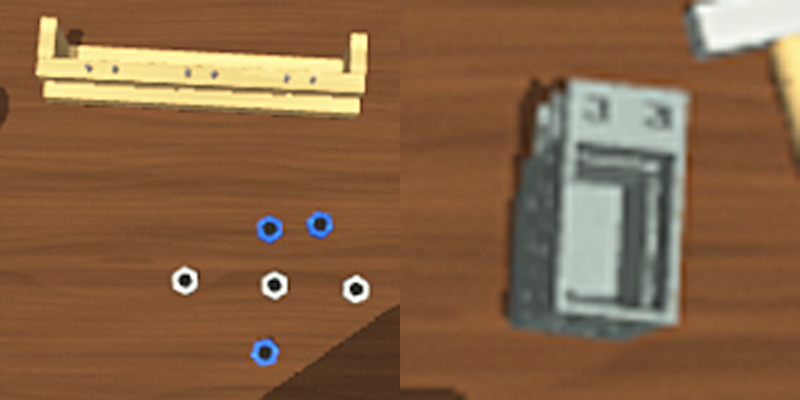

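```bash
cat >> h.py <<'E'
def pose():
    s=ctrl.get_state();return np.array(s["eef_pos"]),R.from_quat(s["tcp_rot"])
def go(p,yaw,near=None):
    """delta for TCP p, tool down, jaw axis (mod pi) at world yaw+90deg"""
    p0,r0=pose();best=None
    for k in(0,np.pi):
        y=np.array([-np.sin(yaw+k),np.cos(yaw+k),0]);x=np.array([0,0,-1.]);T=R.from_matrix(np.c_[x,y,np.cross(x,y)])
        rv=(T*r0.inv()).as_rotvec()
        if best is None or np.linalg.norm(rv)<np.linalg.norm(best):best=rv
    print("dpos",np.round((np.array(p)-p0),4),"drot",np.round(best/np.pi,4),"deg",round(np.degrees(np.linalg.norm(best)),1))
E
python3 - <<'E'
from h import *
p,r=pose();print(p,r.as_matrix().round(3).tolist())
M=ctrl.calibration("wrist")["camera_from_world"];o=-M[:3,:3].T@M[:3,3]
print("cam in tool",r.inv().apply(o-p),"axes", (r.inv().as_matrix()@M[:3,:3].T).round(3).tolist())
go([.46,-.26,.33],-.05)
E
```

```text
[ 0.20253796 -0.6433064   0.25502054] [[-0.0, 0.3, -0.954], [0.002, -0.954, -0.3], [-1.0, -0.002, -0.0]]
cam in tool [-0.11944072  0.00021237 -0.08094042] axes [[-0.001, -0.311, 0.95], [1.0, -0.001, 0.001], [0.001, 0.95, 0.311]]
dpos [0.2575 0.3833 0.075 ] drot [-0.0007  0.     -0.113 ] deg 20.3
```

play_rows(
  targets=[
    {"delta_pos": [0.0,0.0,0.105],"delta_rot": [0,0,0],"claw": 85},
    {"delta_pos": [0.0,0.0,0.105],"delta_rot": [0,0,0],"claw": 85},
    {"delta_pos": [0.0,0.0,0.105],"delta_rot": [0,0,0],"claw": 85},
    {"delta_pos": [0.2975,0.3783,0.105],"delta_rot": [0,0,-0.113],"claw": 85},
    {"delta_pos": [0.2975,0.3783,0.105],"delta_rot": [0,0,-0.113],"claw": 85},
    {"delta_pos": [0.2975,0.3783,0.105],"delta_rot": [0,0,-0.113],"claw": 85},
    {"delta_pos": [0.2975,0.3783,0.105],"delta_rot": [0,0,-0.113],"claw": 85},
    {"delta_pos": [0.2975,0.3783,0.105],"delta_rot": [0,0,-0.113],"claw": 85},
    {"delta_pos": [0.2975,0.3783,0.105],"delta_rot": [0,0,-0.113],"claw": 85},
    {"delta_pos": [0.2975,0.3783,0.105],"delta_rot": [0,0,-0.113],"claw": 85},
    {"delta_pos": [0.2975,0.3783,0.105],"delta_rot": [0,0,-0.113],"claw": 85},
    {"delta_pos": [0.2975,0.3783,0.105],"delta_rot": [0,0,-0.113],"claw": 85},
    {"delta_pos": [0.2975,0.3783,0.105],"delta_rot": [0,0,-0.113],"claw": 85},
    {"delta_pos": [0.2975,0.3783,0.105],"delta_rot": [0,0,-0.113],"claw": 85},
    {"delta_pos": [0.2975,0.3783,0.105],"delta_rot": [0,0,-0.113],"claw": 85},
    {"delta_pos": [0.2975,0.3783,0.105],"delta_rot": [0,0,-0.113],"claw": 85},
    {"delta_pos": [0.2975,0.3783,0.105],"delta_rot": [0,0,-0.113],"claw": 85},
  ],
)

```text
time: 1.52
eef_pos: [0.5004, -0.2639, 0.3595]
tcp_rot: [-0.707, 0.016, 0.707, 0.018]
contact_force: [0.1, -0.3, -0.2]
opening: 0.993
```

```bash
python3 - <<'E'
from h import *
go([.5,-.265,.36],-.05);im,c=shot("wrist","w1")
shot("top","t1")
E
```

```text
dpos [-0.0004 -0.0011  0.0005] drot [-0.0007 -0.0002 -0.0008] deg 0.2
```

View pics/w1.png

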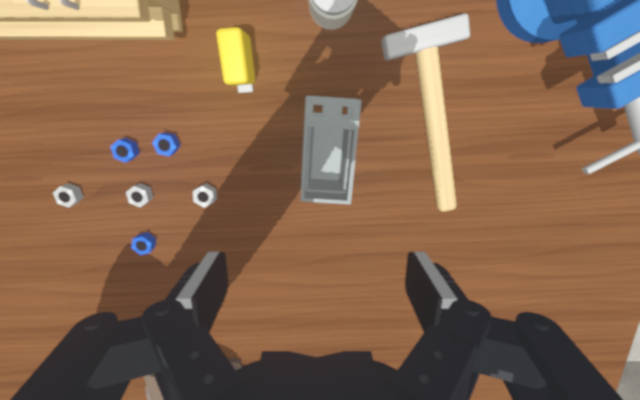

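The stack top shows clearly, with rim corners at about (306,96), (361,99), (352,204) and (302,200) and holes at (318,108) and (345,110). I'll fit the rim from these.

```bash
cat >> h.py <<'E'
def stack(im,c,z,box,thr=18):
    x0,y0,x1,y1=box
    h=cv2.cvtColor(im,cv2.COLOR_BGR2HSV);m=((h[...,1]<60)&(h[...,2]>70)).astype(np.uint8);q=np.zeros_like(m);q[y0:y1,x0:x1]=m[y0:y1,x0:x1]
    q=cv2.morphologyEx(q,cv2.MORPH_OPEN,np.ones((3,3)))
    k=max(cv2.findContours(q,cv2.RETR_EXTERNAL,cv2.CHAIN_APPROX_NONE)[0],key=cv2.contourArea)
    W=np.array([ray(c,u,v,z)[:2] for u,v in k[:,0]]);(cx,cy),(w,hh),a=cv2.minAreaRect((W*1000).astype(np.float32))
    if w<hh: w,hh=hh,w;a+=90
    a=(a+90)%180-90
    cen=np.array([cx,cy])/1000;yaw=np.radians(a)
    bin_=cen-.014*np.array([np.cos(yaw),np.sin(yaw)])   # rect is x=-46..74 -> centre 14
    print("size",w,hh,"yaw",yaw,"bin",bin_.round(4));return bin_,yaw
E
python3 - <<'E'
from h import *
im=cv2.imread("pics/w1.png");c=np.load("pics/w1.npy",allow_pickle=True).item()
stack(im,c,.126,(285,80,375,220))
print(ray(c,318,108,.126),ray(c,345,110,.126), "mid->bin frame x=60")
t=cv2.imread("pics/t1.png");ct=np.load("pics/t1.npy",allow_pickle=True).item()
# pins in wrist + top
for a,u,v,w,hh,p,k in nuts(im,c):
    if 100<a<1000:print(round(a),round(u),round(v),np.round(p,3))
cv2.imwrite("pics/r1.png",cv2.resize(t[110:180,235:385],None,fx=5,fy=5,interpolation=2))
E
```

```text
size 123.07261657714844 62.00334167480469 yaw -0.10711646694267658 bin [ 0.5004 -0.2774]
[ 0.56393931 -0.26851508  0.126     ] [ 0.56041009 -0.29798204  0.126     ] mid->bin frame x=60
228 633 342 [ 0.113 -0.83   0.018]
324 202 196 [ 0.435 -0.082  0.018]
328 137 196 [0.439 0.02  0.018]
327 64 196 [0.444 0.134 0.018]
250 343 190 [ 0.434 -0.301  0.018]
360 334 161 [ 0.48  -0.29   0.018]
646 623 141 [ 0.49  -0.717  0.018]
220 627 71 [ 0.587 -0.696  0.018]
303 623 45 [ 0.62  -0.683  0.018]
646 332 10 [ 0.682 -0.293  0.018]
```

View pics/r1.png

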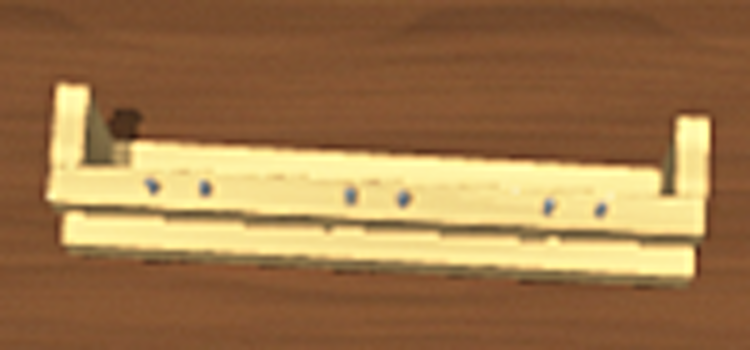

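Three pin pairs show in the crop at midpoints (178,187), (377,197) and (574,208). The bin centre is about (0.500,-0.277) with yaw -0.107. I'll descend for the top bin.

play_rows(
  targets=[
    {"delta_pos": [0.004,-0.0139,0],"delta_rot": [0,0,-0.019],"claw": 85},
    {"delta_pos": [0.004,-0.0139,-0.04],"delta_rot": [0,0,-0.019],"claw": 85},
    {"delta_pos": [0.004,-0.0139,-0.08],"delta_rot": [0,0,-0.019],"claw": 85},
    {"delta_pos": [0.004,-0.0139,-0.12],"delta_rot": [0,0,-0.019],"claw": 85},
    {"delta_pos": [0.004,-0.0139,-0.16],"delta_rot": [0,0,-0.019],"claw": 85},
    {"delta_pos": [0.004,-0.0139,-0.19],"delta_rot": [0,0,-0.019],"claw": 85},
    {"delta_pos": [0.004,-0.0139,-0.21],"delta_rot": [0,0,-0.019],"claw": 85},
    {"delta_pos": [0.004,-0.0139,-0.225],"delta_rot": [0,0,-0.019],"claw": 85},
    {"delta_pos": [0.004,-0.0139,-0.2335],"delta_rot": [0,0,-0.019],"claw": 85},
    {"delta_pos": [0.004,-0.0139,-0.2335],"delta_rot": [0,0,-0.019],"claw": 85},
  ],
)

```text
time: 2.45
eef_pos: [0.5016, -0.2798, 0.1237]
tcp_rot: [-0.704, 0.038, 0.708, 0.041]
contact_force: [-0.8, 0.2, -0.1]
opening: 0.995
```

```bash
python3 - <<'E'
from h import *
go([.5044,-.2778,.126],-.107);shot("wrist","w2");im,_=shot("side","s2")
cv2.imwrite("pics/s2c.png",cv2.resize(im[70:190,260:420],None,fx=4,fy=4))
E
```

```text
dpos [0.0028 0.002  0.0023] drot [-0.0016 -0.0013  0.0018] deg 0.5
```

View pics/s2c.png

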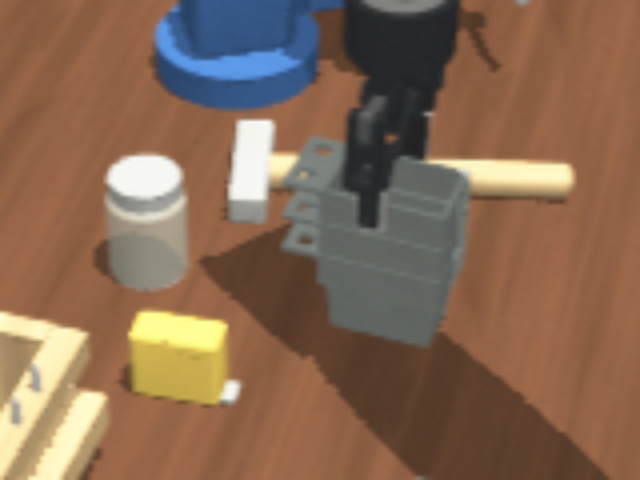

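The finger stands beside the top bin with its tip near the collar's lower edge. I'll raise a few mm and close.

play_rows(
  targets=[
    {"delta_pos": [0.0028,0.002,0.0045],"delta_rot": [0,0,0],"claw": 85},
    {"delta_pos": [0.0028,0.002,0.0045],"delta_rot": [0,0,0],"claw": 85},
    {"delta_pos": [0.0028,0.002,0.0045],"delta_rot": [0,0,0],"claw": 50},
    {"delta_pos": [0.0028,0.002,0.0045],"delta_rot": [0,0,0],"claw": 50},
    {"delta_pos": [0.0028,0.002,0.0045],"delta_rot": [0,0,0],"claw": 50},
    {"delta_pos": [0.0028,0.002,0.0045],"delta_rot": [0,0,0],"claw": 50},
    {"delta_pos": [0.0028,0.002,0.0045],"delta_rot": [0,0,0],"claw": 50},
    {"delta_pos": [0.0028,0.002,0.0045],"delta_rot": [0,0,0],"claw": 50},
    {"delta_pos": [0.0028,0.002,0.0045],"delta_rot": [0,0,0],"claw": 50},
  ],
  newtons=60,
)

```text
time: 3.3
eef_pos: [0.5069, -0.2786, 0.1328]
tcp_rot: [0.707, -0.039, -0.705, -0.04]
contact_force: [-1.6, 1.8, 5.3]
opening: 0.687
```

```bash
python3 - <<'E'
from h import *
p,r=pose();print(p,ctrl.get_state()["opening"],ctrl.get_state()["contact_force"]);go([.504,-.278,.23],-.107)
im,_=shot("side","s3")
cv2.imwrite("pics/s3c.png",cv2.resize(im[70:190,260:420],None,fx=4,fy=4))
E
```

```text
[ 0.5068748  -0.27858142  0.13275658] 0.6869034284161164 [-1.64412895  1.83674113  5.3005717 ]
dpos [-0.0029  0.0006  0.0972] drot [-0.0003  0.0005  0.0014] deg 0.3
```

View pics/s3c.png

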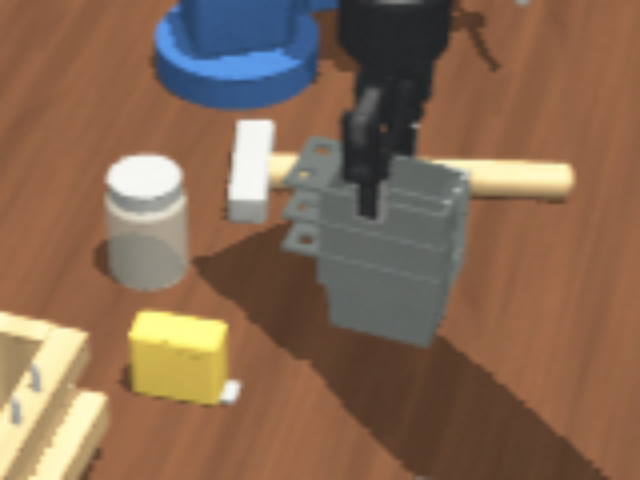

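play_rows(
  targets=[
    {"delta_pos": [-0.001,0,0.005],"delta_rot": [0,0,0],"claw": 50},
    {"delta_pos": [-0.001,0,0.012],"delta_rot": [0,0,0],"claw": 50},
    {"delta_pos": [-0.001,0,0.022],"delta_rot": [0,0,0],"claw": 50},
    {"delta_pos": [-0.001,0,0.034],"delta_rot": [0,0,0],"claw": 50},
    {"delta_pos": [-0.001,0,0.046],"delta_rot": [0,0,0],"claw": 50},
    {"delta_pos": [-0.001,0,0.06],"delta_rot": [0,0,0],"claw": 50},
    {"delta_pos": [-0.001,0,0.075],"delta_rot": [0,0,0],"claw": 50},
    {"delta_pos": [-0.001,0,0.09],"delta_rot": [0,0,0],"claw": 50},
    {"delta_pos": [-0.001,0,0.1],"delta_rot": [0,0,0],"claw": 50},
    {"delta_pos": [-0.001,0,0.105],"delta_rot": [0,0,0],"claw": 50},
    {"delta_pos": [-0.001,0,0.105],"delta_rot": [0,0,0],"claw": 50},
  ],
)

```text
time: 4.27
eef_pos: [0.5064, -0.2791, 0.2399]
tcp_rot: [0.707, -0.04, -0.705, -0.039]
contact_force: [0.1, -0.2, -3.1]
opening: 0.684
```

```bash
python3 - <<'E'
from h import *
print(ctrl.get_state()["opening"],ctrl.get_state()["contact_force"]);go([.506,-.278,.237],-.107)
a,_=shot("side","s4");b,_=shot("wrist","w4")
cv2.imwrite("pics/v4.png",np.hstack([cv2.resize(a[40:190,260:420],None,fx=2.5,fy=2.5),b[:375,120:520]]))
t=cv2.imread("pics/t1.png");ct=np.load("pics/t1.npy",allow_pickle=True).item()
h=cv2.cvtColor(t,cv2.COLOR_BGR2HSV)[110:180,235:385]
m=((h[...,0]>60)&(h[...,1]<255)&(h[...,0]<140)).astype(np.uint8)
n,l,s,ce=cv2.connectedComponentsWithStats(m)
for i in range(1,n):
    if s[i,4]<60:print(s[i,4],ce[i]+[235,110],ray(ct,*(ce[i]+[235,110]),.121).round(4))
P=np.array([ray(ct,235+u/5-.4,110+v/5-.4,.121)[:2] for u,v in((178,187),(377,197.5),(574,208))]);print(P)
E
```

```text
0.683971329389753 [ 0.12811067 -0.19124489 -3.05633084]
dpos [-0.0004  0.0011 -0.0029] drot [0.0004 0.0013 0.0015] deg 0.4
1 [265. 147.] [0.6892 0.249  0.121 ]
2 [275.5 147. ] [0.6894 0.2174 0.121 ]
2 [305.  148.5] [0.6853 0.1284 0.121 ]
2 [315.  149.5] [0.6823 0.0983 0.121 ]
2 [344.  150.5] [0.6798 0.011  0.121 ]
1 [355. 151.] [ 0.6785 -0.0221  0.121 ]
[[ 0.68928169  0.23331579]
 [ 0.68350187  0.11333176]
 [ 0.67772325 -0.0052496 ]]
```

View pics/v4.png

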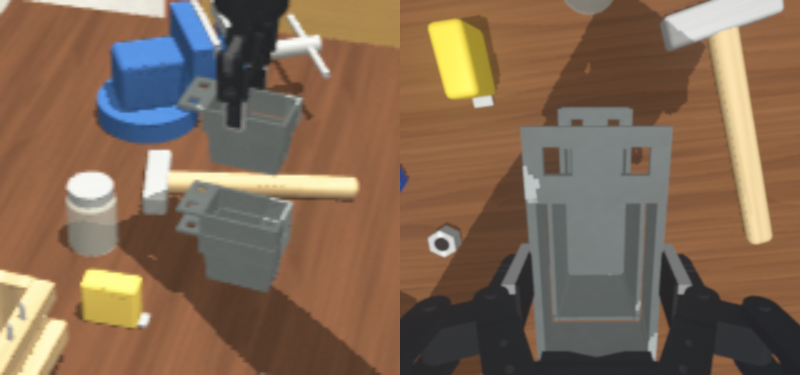

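Bin2 lifted alone and level, and the weight reads 3.1 N. The lip holes show in the wrist view. I'll carry it to a hover short of slot0 and measure pins and holes in the same picture.

```bash
python3 - <<'E'
from h import *
c=np.load("pics/w4.npy",allow_pickle=True).item();p,r=pose()
for z in(.233,):
    a,b=ray(c,272,160,z),ray(c,361,160,z);print(a,b,(a+b)/2-p, r.inv().apply((a+b)/2-p),np.arctan2(-(a-b)[0],(a-b)[1]))
go([.584,.236,.24],-.048)
E
```

```text
[ 0.56210462 -0.26665127  0.233     ] [ 0.5580398  -0.30274289  0.233     ] [ 0.05447927 -0.00626792 -0.00439002] [ 0.00443472  0.00017    -0.05483479] -0.11215227301933411
dpos [0.0784 0.5144 0.0026] drot [-0.0005  0.0003  0.0202] deg 3.6
```

play_rows(
  targets=[
    {"delta_pos": [0.0784,0.5144,0.0026],"delta_rot": [0,0,0.0202],"claw": 50},
    {"delta_pos": [0.0784,0.5144,0.0026],"delta_rot": [0,0,0.0202],"claw": 50},
    {"delta_pos": [0.0784,0.5144,0.0026],"delta_rot": [0,0,0.0202],"claw": 50},
    {"delta_pos": [0.0784,0.5144,0.0026],"delta_rot": [0,0,0.0202],"claw": 50},
    {"delta_pos": [0.0784,0.5144,0.0026],"delta_rot": [0,0,0.0202],"claw": 50},
    {"delta_pos": [0.0784,0.5144,0.0026],"delta_rot": [0,0,0.0202],"claw": 50},
    {"delta_pos": [0.0784,0.5144,0.0026],"delta_rot": [0,0,0.0202],"claw": 50},
    {"delta_pos": [0.0784,0.5144,0.0026],"delta_rot": [0,0,0.0202],"claw": 50},
    {"delta_pos": [0.0784,0.5144,0.0026],"delta_rot": [0,0,0.0202],"claw": 50},
    {"delta_pos": [0.0784,0.5144,0.0026],"delta_rot": [0,0,0.0202],"claw": 50},
    {"delta_pos": [0.0784,0.5144,0.0026],"delta_rot": [0,0,0.0202],"claw": 50},
    {"delta_pos": [0.0784,0.5144,0.0026],"delta_rot": [0,0,0.0202],"claw": 50},
    {"delta_pos": [0.0784,0.5144,0.0026],"delta_rot": [0,0,0.0202],"claw": 50},
    {"delta_pos": [0.0784,0.5144,0.0026],"delta_rot": [0,0,0.0202],"claw": 50},
    {"delta_pos": [0.0784,0.5144,0.0026],"delta_rot": [0,0,0.0202],"claw": 50},
    {"delta_pos": [0.0784,0.5144,0.0026],"delta_rot": [0,0,0.0202],"claw": 50},
    {"delta_pos": [0.0784,0.5144,0.0026],"delta_rot": [0,0,0.0202],"claw": 50},
  ],
)

```text
time: 5.78
eef_pos: [0.5837, 0.2347, 0.2391]
tcp_rot: [-0.707, 0.017, 0.707, 0.018]
contact_force: [-0.3, -0.4, -2.4]
opening: 0.682
```

```bash
python3 - <<'E'
from h import *
go([.584,.236,.24],-.048)
b,c=shot("wrist","w5");p,r=pose();print(p)
for s in((.6893,.2333),(.6835,.1133)):print(proj(c,[*s,.121]))
E
```

```text
dpos [0.0003 0.0013 0.0009] drot [-0.0003 -0.0002  0.0004] deg 0.1
[0.58386446 0.23457171 0.23942261]
(np.float64(310.8770132588083), np.float64(54.55846198803425))
(np.float64(482.4517224421818), np.float64(54.25819983894826))
```

View pics/w5.png

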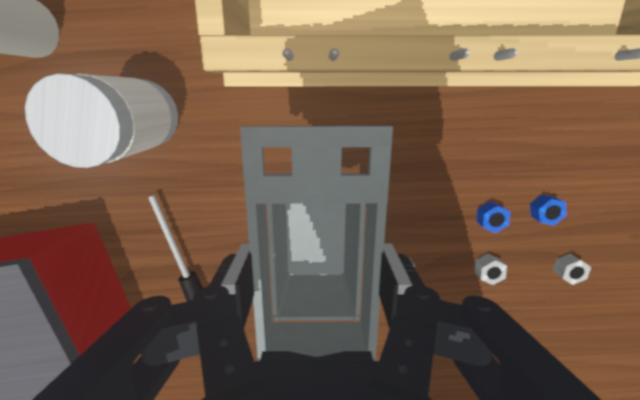

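The pins are at (288,54) and (335,54), within half a pixel of the top-camera estimate. The holes are at (277,160) and (356,160), parallel to the pins. I'll move over the pins, check, then lower.

play_rows(
  targets=[
    {"delta_pos": [0.025,0.0015,0.0],"delta_rot": [0,0,0],"claw": 50},
    {"delta_pos": [0.0504,0.0015,0.0],"delta_rot": [0,0,0],"claw": 50},
    {"delta_pos": [0.0504,0.0015,-0.03],"delta_rot": [0,0,0],"claw": 50},
    {"delta_pos": [0.0504,0.0015,-0.06],"delta_rot": [0,0,0],"claw": 50},
    {"delta_pos": [0.0504,0.0015,-0.075],"delta_rot": [0,0,0],"claw": 50},
    {"delta_pos": [0.0504,0.0015,-0.075],"delta_rot": [0,0,0],"claw": 50},
    {"delta_pos": [0.0504,0.0015,-0.075],"delta_rot": [0,0,0],"claw": 50},
  ],
)

```text
time: 6.42
eef_pos: [0.6336, 0.2353, 0.1634]
tcp_rot: [-0.706, 0.018, 0.708, 0.018]
contact_force: [0.1, -0.6, -1.9]
opening: 0.685
```

```bash
cat >> h.py <<'E'
def lipcheck(f,z=.121,zl=None,pins=None,holes=None):
    c=np.load(f"pics/{f}.npy",allow_pickle=True).item()
E
python3 - <<'E'
from h import *
go([.6343,.2361,.164],-.048)
c=np.load("pics/w5.npy",allow_pickle=True).item();p=np.array([.58386,.23457,.23942])
h=(ray(c,277,160,.2325)+ray(c,356,160,.2325))/2;q=(ray(c,288,54,.121)+ray(c,335,54,.121))/2
print(h-p,q,"target tcp",q-(h-p))
im,_=shot("side","s6");cv2.imwrite("pics/s6c.png",cv2.resize(im[150:310,160:320],None,fx=3.5,fy=3.5))
E
```

```text
dpos [0.0007 0.0008 0.0006] drot [-0.0001 -0.0009  0.0009] deg 0.2
[ 0.05399967 -0.00251322 -0.00692   ] [0.68963654 0.23284436 0.121     ] target tcp [0.63563687 0.23535757 0.12792   ]
```

View pics/s6c.png

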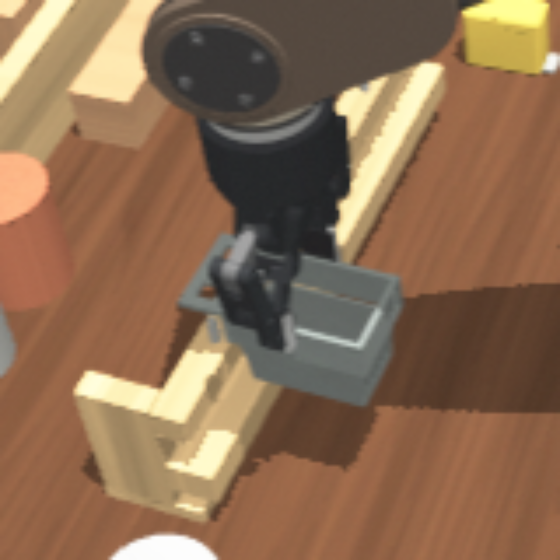

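play_rows(
  targets=[
    {"delta_pos": [0.0014,0.0003,0],"delta_rot": [0,0,0],"claw": 50},
    {"delta_pos": [0.0014,0.0003,-0.008],"delta_rot": [0,0,0],"claw": 50},
    {"delta_pos": [0.0014,0.0003,-0.016],"delta_rot": [0,0,0],"claw": 50},
    {"delta_pos": [0.0014,0.0003,-0.024],"delta_rot": [0,0,0],"claw": 50},
    {"delta_pos": [0.0014,0.0003,-0.031],"delta_rot": [0,0,0],"claw": 50},
    {"delta_pos": [0.0014,0.0003,-0.037],"delta_rot": [0,0,0],"claw": 50},
    {"delta_pos": [0.0014,0.0003,-0.041],"delta_rot": [0,0,0],"claw": 50},
    {"delta_pos": [0.0014,0.0003,-0.042],"delta_rot": [0,0,0],"claw": 50},
    {"delta_pos": [0.0014,0.0003,-0.042],"delta_rot": [0,0,0],"claw": 50},
  ],
)

```text
time: 7.22
eef_pos: [0.6359, 0.236, 0.1228]
tcp_rot: [-0.707, 0.017, 0.707, 0.018]
contact_force: [0.4, 0.8, -2.6]
opening: 0.683
```

```bash
python3 - <<'E'
from h import *
go([.635,.2355,.121],-.048)
im,_=shot("side","s7");b,_=shot("wrist","w7");cv2.imwrite("pics/v7.png",np.hstack([cv2.resize(im[170:290,170:290],None,fx=3.2,fy=3.2)[:384],b[8:392,110:510]]))
E
```

```text
dpos [-0.0009 -0.0005 -0.0018] drot [-0.0003 -0.      0.0008] deg 0.2
```

View pics/v7.png

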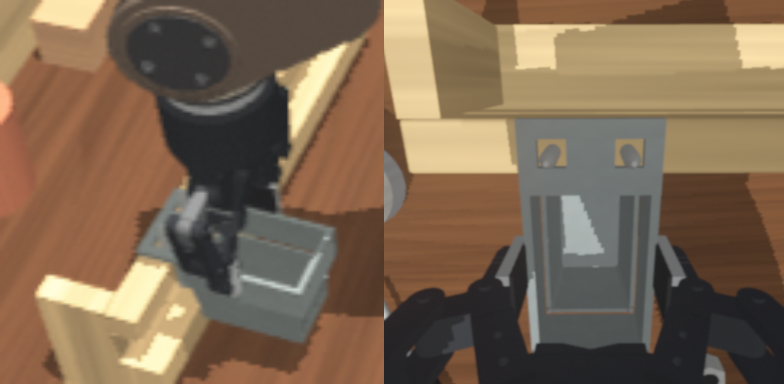

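Both pins stand in their holes with the lip about 2 mm above the bar. I'll seat it, release and rise.

play_rows(
  targets=[
    {"delta_pos": [-0.0003,0,-0.0015],"delta_rot": [0,0,0],"claw": 50},
    {"delta_pos": [-0.0003,0,-0.003],"delta_rot": [0,0,0],"claw": 50},
    {"delta_pos": [-0.0003,0,-0.003],"delta_rot": [0,0,0],"claw": 50},
    {"delta_pos": [-0.0003,0,-0.003],"delta_rot": [0,0,0],"claw": 85},
    {"delta_pos": [-0.0003,0,-0.003],"delta_rot": [0,0,0],"claw": 85},
    {"delta_pos": [-0.0003,0,-0.003],"delta_rot": [0,0,0],"claw": 85},
    {"delta_pos": [-0.0003,0,-0.003],"delta_rot": [0,0,0],"claw": 85},
    {"delta_pos": [-0.0003,0,-0.003],"delta_rot": [0,0,0],"claw": 85},
    {"delta_pos": [-0.0003,0,0.02],"delta_rot": [0,0,0],"claw": 85},
    {"delta_pos": [-0.0003,0,0.05],"delta_rot": [0,0,0],"claw": 85},
    {"delta_pos": [-0.0003,0,0.09],"delta_rot": [0,0,0],"claw": 85},
    {"delta_pos": [-0.0003,0,0.12],"delta_rot": [0,0,0],"claw": 85},
    {"delta_pos": [-0.0003,0,0.12],"delta_rot": [0,0,0],"claw": 85},
  ],
)

```text
time: 8.4
eef_pos: [0.6398, 0.237, 0.2541]
tcp_rot: [0.713, -0.016, -0.701, -0.02]
contact_force: [1.1, -0.5, 1.4]
opening: 0.995
```

```bash
python3 - <<'E'
from h import *
go([.504,-.278,.34],-.107)
b,c=shot("wrist","w8");t,_=shot("top","t8")
ct=ctrl.calibration("top")
for z in(.098,):stack(t,ct,z,(415,165,465,240))
cv2.imwrite("pics/v8.png",np.hstack([cv2.resize(b,None,fx=.75,fy=.75)[:280],cv2.resize(t[120:190,240:320],(320,280),interpolation=2)]))
E
```

```text
dpos [-0.1358 -0.515   0.0859] drot [-0.0013  0.0055 -0.018 ] deg 3.4
size 128.7286376953125 75.55785369873047 yaw -0.10995819298384564 bin [ 0.4989 -0.2689]
```

View pics/v8.png

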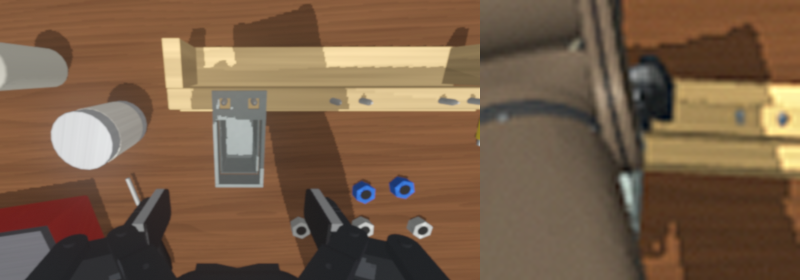

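Bin2 hangs with both pins through its lip. Back to the stack.

play_rows(
  targets=[
    {"delta_pos": [-0.06,-0.1,0.086],"delta_rot": [0,0.004,-0.018],"claw": 85},
    {"delta_pos": [-0.138,-0.515,0.086],"delta_rot": [0,0.004,-0.018],"claw": 85},
    {"delta_pos": [-0.138,-0.515,0.086],"delta_rot": [0,0.004,-0.018],"claw": 85},
    {"delta_pos": [-0.138,-0.515,0.086],"delta_rot": [0,0.004,-0.018],"claw": 85},
    {"delta_pos": [-0.138,-0.515,0.086],"delta_rot": [0,0.004,-0.018],"claw": 85},
    {"delta_pos": [-0.138,-0.515,0.086],"delta_rot": [0,0.004,-0.018],"claw": 85},
    {"delta_pos": [-0.138,-0.515,0.086],"delta_rot": [0,0.004,-0.018],"claw": 85},
    {"delta_pos": [-0.138,-0.515,0.086],"delta_rot": [0,0.004,-0.018],"claw": 85},
    {"delta_pos": [-0.138,-0.515,0.086],"delta_rot": [0,0.004,-0.018],"claw": 85},
    {"delta_pos": [-0.138,-0.515,0.086],"delta_rot": [0,0.004,-0.018],"claw": 85},
    {"delta_pos": [-0.138,-0.515,0.086],"delta_rot": [0,0.004,-0.018],"claw": 85},
    {"delta_pos": [-0.138,-0.515,0.086],"delta_rot": [0,0.004,-0.018],"claw": 85},
    {"delta_pos": [-0.138,-0.515,0.086],"delta_rot": [0,0.004,-0.018],"claw": 85},
    {"delta_pos": [-0.138,-0.515,0.086],"delta_rot": [0,0.004,-0.018],"claw": 85},
    {"delta_pos": [-0.138,-0.515,0.086],"delta_rot": [0,0.004,-0.018],"claw": 85},
    {"delta_pos": [-0.138,-0.515,0.086],"delta_rot": [0,0.004,-0.018],"claw": 85},
    {"delta_pos": [-0.138,-0.515,0.086],"delta_rot": [0,0.004,-0.018],"claw": 85},
    {"delta_pos": [-0.138,-0.515,0.086],"delta_rot": [0,0.004,-0.018],"claw": 85},
  ],
)

```text
time: 10.0
eef_pos: [0.4995, -0.2769, 0.3319]
tcp_rot: [-0.704, 0.036, 0.709, 0.038]
contact_force: [0.2, 0.1, 0.2]
opening: 0.995
```

```bash
python3 - <<'E'
from h import *
b,c=shot("wrist","w9")
u,v=proj(c,[.505,-.278,.098]);print(u,v)
bn,y=stack(b,c,.098,(int(u-48),int(v-75),int(u+48),int(v+60)))
p=bn+.004*np.array([np.cos(y),np.sin(y)]);go([*p,.16],y);go([*p,.105],y)
for a,u,v,w,hh,q,k in nuts(b,c):
    if 100<a<1000 and abs(q[1])<.3:print(round(a),round(u),round(v),np.round(q,3))
E
```

```text
317.230742266788 158.90236910014966
size 121.95714569091797 61.912132263183594 yaw -0.10992796610547323 bin [ 0.5004 -0.2772]
dpos [ 0.0048 -0.0007 -0.1722] drot [-0.001  -0.002  -0.0017] deg 0.5
dpos [ 0.0048 -0.0007 -0.2272] drot [-0.001  -0.002  -0.0017] deg 0.5
346 49 215 [0.444 0.134 0.018]
348 123 211 [0.439 0.021 0.018]
352 192 208 [ 0.434 -0.083  0.018]
255 335 185 [ 0.447 -0.298  0.018]
174 325 160 [ 0.486 -0.287  0.018]
108 228 91 [ 0.59  -0.168  0.018]
234 312 5 [ 0.678 -0.289  0.018]
```

play_rows(
  targets=[
    {"delta_pos": [0.0048,-0.0007,-0.04],"delta_rot": [-0.001,-0.002,-0.0017],"claw": 85},
    {"delta_pos": [0.0048,-0.0007,-0.08],"delta_rot": [-0.001,-0.002,-0.0017],"claw": 85},
    {"delta_pos": [0.0048,-0.0007,-0.12],"delta_rot": [-0.001,-0.002,-0.0017],"claw": 85},
    {"delta_pos": [0.0048,-0.0007,-0.155],"delta_rot": [-0.001,-0.002,-0.0017],"claw": 85},
    {"delta_pos": [0.0048,-0.0007,-0.185],"delta_rot": [-0.001,-0.002,-0.0017],"claw": 85},
    {"delta_pos": [0.0048,-0.0007,-0.21],"delta_rot": [-0.001,-0.002,-0.0017],"claw": 85},
    {"delta_pos": [0.0048,-0.0007,-0.225],"delta_rot": [-0.001,-0.002,-0.0017],"claw": 85},
    {"delta_pos": [0.0048,-0.0007,-0.2319],"delta_rot": [-0.001,-0.002,-0.0017],"claw": 85},
    {"delta_pos": [0.0048,-0.0007,-0.2319],"delta_rot": [-0.001,-0.002,-0.0017],"claw": 85},
    {"delta_pos": [0.0048,-0.0007,-0.2319],"delta_rot": [-0.001,-0.002,-0.0017],"claw": 85},
    {"delta_pos": [0.0048,-0.0007,-0.2319],"delta_rot": [-0.001,-0.002,-0.0017],"claw": 50},
    {"delta_pos": [0.0048,-0.0007,-0.2319],"delta_rot": [-0.001,-0.002,-0.0017],"claw": 50},
    {"delta_pos": [0.0048,-0.0007,-0.2319],"delta_rot": [-0.001,-0.002,-0.0017],"claw": 50},
    {"delta_pos": [0.0048,-0.0007,-0.2319],"delta_rot": [-0.001,-0.002,-0.0017],"claw": 50},
    {"delta_pos": [0.0048,-0.0007,-0.2319],"delta_rot": [-0.001,-0.002,-0.0017],"claw": 50},
    {"delta_pos": [0.0048,-0.0007,-0.2319],"delta_rot": [-0.001,-0.002,-0.0017],"claw": 50},
    {"delta_pos": [0.0048,-0.0007,-0.2319],"delta_rot": [-0.001,-0.002,-0.0017],"claw": 50},
  ],
)

```text
time: 11.47
eef_pos: [0.5056, -0.2782, 0.1027]
tcp_rot: [0.707, -0.039, -0.705, -0.038]
contact_force: [0.8, 2.4, 6.8]
opening: 0.685
```

play_rows(
  targets=[
    {"delta_pos": [-0.001,0,0.005],"delta_rot": [0,0,0],"claw": 50},
    {"delta_pos": [-0.001,0,0.012],"delta_rot": [0,0,0],"claw": 50},
    {"delta_pos": [-0.001,0,0.022],"delta_rot": [0,0,0],"claw": 50},
    {"delta_pos": [-0.001,0,0.034],"delta_rot": [0,0,0],"claw": 50},
    {"delta_pos": [-0.001,0,0.046],"delta_rot": [0,0,0],"claw": 50},
    {"delta_pos": [-0.001,0,0.06],"delta_rot": [0,0,0],"claw": 50},
    {"delta_pos": [-0.001,0,0.078],"delta_rot": [0,0,0],"claw": 50},
    {"delta_pos": [-0.001,0,0.1],"delta_rot": [0,0,0],"claw": 50},
    {"delta_pos": [-0.001,0,0.12],"delta_rot": [0,0,0],"claw": 50},
    {"delta_pos": [-0.001,0,0.135],"delta_rot": [0,0,0],"claw": 50},
    {"delta_pos": [-0.001,0,0.135],"delta_rot": [0,0,0],"claw": 50},
    {"delta_pos": [-0.001,0,0.135],"delta_rot": [0,0,0],"claw": 50},
  ],
)

```text
time: 12.47
eef_pos: [0.505, -0.2786, 0.2395]
tcp_rot: [0.708, -0.04, -0.704, -0.038]
contact_force: [-0.1, 0.2, -2.9]
opening: 0.689
```

```bash
python3 - <<'E'
from h import *
print(ctrl.get_state()["opening"],ctrl.get_state()["contact_force"])
go([.5795,.116,.24],-.048)   # hover 50 mm short of slot1
b,c=shot("wrist","w10")
E
```

```text
0.6889166983977547 [-0.11283192  0.22572062 -2.94831554]
dpos [0.0745 0.3946 0.0005] drot [0.0011 0.0018 0.0198] deg 3.6
```

play_rows(
  targets=[
    {"delta_pos": [0.0745,0.3946,0.0],"delta_rot": [0.001,0.002,0.0198],"claw": 50},
    {"delta_pos": [0.0745,0.3946,0.0],"delta_rot": [0.001,0.002,0.0198],"claw": 50},
    {"delta_pos": [0.0745,0.3946,0.0],"delta_rot": [0.001,0.002,0.0198],"claw": 50},
    {"delta_pos": [0.0745,0.3946,0.0],"delta_rot": [0.001,0.002,0.0198],"claw": 50},
    {"delta_pos": [0.0745,0.3946,0.0],"delta_rot": [0.001,0.002,0.0198],"claw": 50},
    {"delta_pos": [0.0745,0.3946,0.0],"delta_rot": [0.001,0.002,0.0198],"claw": 50},
    {"delta_pos": [0.0745,0.3946,0.0],"delta_rot": [0.001,0.002,0.0198],"claw": 50},
    {"delta_pos": [0.0745,0.3946,0.0],"delta_rot": [0.001,0.002,0.0198],"claw": 50},
    {"delta_pos": [0.0745,0.3946,0.0],"delta_rot": [0.001,0.002,0.0198],"claw": 50},
    {"delta_pos": [0.0745,0.3946,0.0],"delta_rot": [0.001,0.002,0.0198],"claw": 50},
    {"delta_pos": [0.0745,0.3946,0.0],"delta_rot": [0.001,0.002,0.0198],"claw": 50},
    {"delta_pos": [0.0745,0.3946,0.0],"delta_rot": [0.001,0.002,0.0198],"claw": 50},
    {"delta_pos": [0.0745,0.3946,0.0],"delta_rot": [0.001,0.002,0.0198],"claw": 50},
    {"delta_pos": [0.0745,0.3946,0.0],"delta_rot": [0.001,0.002,0.0198],"claw": 50},
  ],
)

```text
time: 13.68
eef_pos: [0.5783, 0.1155, 0.2365]
tcp_rot: [-0.705, 0.017, 0.709, 0.018]
contact_force: [-0.1, 0.1, -2.1]
opening: 0.688
```

```bash
cat >> h.py <<'E'
def fit(f,slot,off):
    """pins near slot and held lip's holes in a wrist picture -> TCP for the hang"""
    p,r=pose();yaw=-.048;im,c=shot("wrist",f)
    hsv=cv2.cvtColor(im,cv2.COLOR_BGR2HSV)
    u,v=proj(c,[*slot,.121]);print("pins predicted",u,v)
    x0,y0=int(u-45),int(v-20);m=((hsv[...,1]<70)&(hsv[...,2]>60)).astype(np.uint8)[max(y0,0):y0+40,x0:x0+90]
    n,l,s,ce=cv2.connectedComponentsWithStats(m)
    pins=[]
    for i in range(1,n):
        if 20<s[i,4]<250:print("blob",s[i,4],(ce[i]+[x0,max(y0,0)]).round(1));pins.append(ce[i]+[x0,max(y0,0)])
    zt=p[2]-off+.07
    m=((hsv[...,1]<60)&(hsv[...,2]>70)).astype(np.uint8);w=m[128:240,225:410]
    # lip outline: back edge corners give lip yaw/centre
    k=max(cv2.findContours(w,cv2.RETR_EXTERNAL,cv2.CHAIN_APPROX_NONE)[0],key=cv2.contourArea)[:,0]
    full=m[:,230:405];top=[]
    for col in range(250,385,3):
        cc=np.where(m[105:150,col]>0)[0]
        if len(cc):top.append((col,105+cc[0]))
    row=[np.where(m[v,225:410]>0)[0][[0,-1]]+225 for v in (140,145,178,183)]
    print("back edge",np.polyfit(*np.array(top).T,1),np.median([t[1] for t in top]),"rows L/R",[x.tolist() for x in row])
    return p,c,pins,zt
E
python3 - <<'E'
from h import *
p,c,pins,zt=fit("w11",(.6836,.1130),.0747);print(p,zt)
im=cv2.imread("pics/w11.png");cv2.imwrite("pics/v11.png",im[20:210,200:440].repeat(3,0).repeat(3,1))
E
```

```text
pins predicted 312.51670451565286 53.57883396446135
blob 98 [288.6  53.4]
blob 106 [334.9  53.2]
back edge [-2.98638560e-03  1.24032587e+02] 123.0 rows L/R [[240, 393], [240, 393], [243, 390], [243, 390]]
[0.57830367 0.11551953 0.23654589] 0.23184589018388985
```

View pics/v11.png

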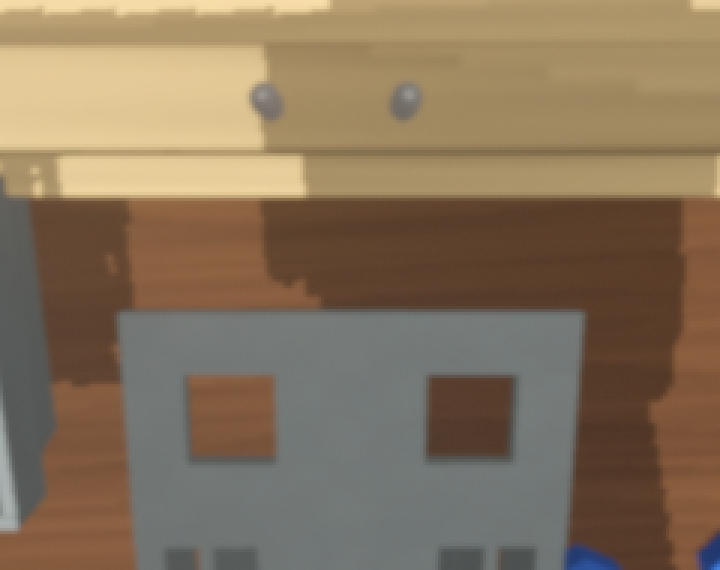

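Pins at (288.6,53.4) and (334.9,53.2), holes at (277,159) and (357,159), all parallel.

```bash
cat >> h.py <<'E'
def tgt(f,p,holes,pins,zt):
    c=np.load(f"pics/{f}.npy",allow_pickle=True).item()
    H=[ray(c,*h,zt) for h in holes];Q=[ray(c,*q,.121) for q in pins]
    h=(H[0]+H[1])/2-p;q=(Q[0]+Q[1])/2
    yw=lambda A:np.arctan2(-(A[0]-A[1])[0],(A[0]-A[1])[1])
    print("lip-tcp",h.round(4),"slot",q.round(4),"target",(q-h)[:2].round(4),"yaws",yw(H),yw(Q),"spacing",np.linalg.norm(H[0]-H[1]),np.linalg.norm(Q[0]-Q[1]));return (q-h)[:2]
E
python3 - <<'E'
from h import *
p=np.array([.5783,.1155,.2365])
t=tgt("w11",p,[(277,159.3),(356.8,159.3)],[(288.6,53.4),(334.9,53.2)],.2318)
go([t[0]-.0003,t[1],.164],-.048)
E
```

```text
lip-tcp [ 0.0549 -0.0028 -0.0047] slot [0.6838 0.1135 0.121 ] target [0.6289 0.1163] yaws -0.04965402233234344 -0.04568408448947559 spacing 0.03225245691681138 0.03197047390836077
dpos [ 0.0501  0.001  -0.0729] drot [-0.0004 -0.0015  0.0005] deg 0.3
```

play_rows(
  targets=[
    {"delta_pos": [0.025,0.001,0.0],"delta_rot": [0,-0.0015,0],"claw": 50},
    {"delta_pos": [0.0501,0.001,0.0],"delta_rot": [0,-0.0015,0],"claw": 50},
    {"delta_pos": [0.0501,0.001,-0.03],"delta_rot": [0,-0.0015,0],"claw": 50},
    {"delta_pos": [0.0501,0.001,-0.06],"delta_rot": [0,-0.0015,0],"claw": 50},
    {"delta_pos": [0.0501,0.001,-0.073],"delta_rot": [0,-0.0015,0],"claw": 50},
    {"delta_pos": [0.0501,0.001,-0.073],"delta_rot": [0,-0.0015,0],"claw": 50},
    {"delta_pos": [0.0501,0.001,-0.073],"delta_rot": [0,-0.0015,0],"claw": 50},
    {"delta_pos": [0.0501,0.001,-0.073],"delta_rot": [0,-0.0015,0],"claw": 50},
  ],
)

```text
time: 14.4
eef_pos: [0.6296, 0.116, 0.166]
tcp_rot: [0.708, -0.017, -0.706, -0.018]
contact_force: [1.1, 0.4, -2.0]
opening: 0.685
```

```bash
python3 - <<'E'
from h import *
go([.6287,.1163,.1187],-.048)
E
```

```text
dpos [-0.0009  0.0003 -0.0473] drot [-0.0005  0.001   0.0007] deg 0.2
```

play_rows(
  targets=[
    {"delta_pos": [-0.0007,0.0003,0],"delta_rot": [0,0.001,0],"claw": 50},
    {"delta_pos": [-0.0007,0.0003,-0.008],"delta_rot": [0,0.001,0],"claw": 50},
    {"delta_pos": [-0.0007,0.0003,-0.016],"delta_rot": [0,0.001,0],"claw": 50},
    {"delta_pos": [-0.0007,0.0003,-0.024],"delta_rot": [0,0.001,0],"claw": 50},
    {"delta_pos": [-0.0007,0.0003,-0.031],"delta_rot": [0,0.001,0],"claw": 50},
    {"delta_pos": [-0.0007,0.0003,-0.037],"delta_rot": [0,0.001,0],"claw": 50},
    {"delta_pos": [-0.0007,0.0003,-0.042],"delta_rot": [0,0.001,0],"claw": 50},
    {"delta_pos": [-0.0007,0.0003,-0.046],"delta_rot": [0,0.001,0],"claw": 50},
    {"delta_pos": [-0.0007,0.0003,-0.047],"delta_rot": [0,0.001,0],"claw": 50},
    {"delta_pos": [-0.0007,0.0003,-0.047],"delta_rot": [0,0.001,0],"claw": 50},
    {"delta_pos": [-0.0007,0.0003,-0.047],"delta_rot": [0,0.001,0],"claw": 50},
  ],
)

```text
time: 15.32
eef_pos: [0.6293, 0.1163, 0.1192]
tcp_rot: [0.707, -0.017, -0.707, -0.018]
contact_force: [-0.1, 0.1, -2.2]
opening: 0.687
```

```bash
python3 - <<'E'
from h import *
go([.6287,.1163,.1187],-.048)
s=ctrl.get_state();print(s["contact_force"],s["opening"])
b,c=shot("wrist","w12")
# is wood visible+grey pin inside holes? print yellow mask extent in the lip
E
```

```text
dpos [-0.0006  0.     -0.0005] drot [-0.0005  0.0003  0.0007] deg 0.2
[-0.05365633  0.13757367 -2.24214898] 0.6867379972942051
```

It came down to 0.5 mm above the seat with no contact load, so the pins are in the holes. Seat and release.

play_rows(
  targets=[
    {"delta_pos": [-0.0003,0,-0.001],"delta_rot": [0,0,0],"claw": 50},
    {"delta_pos": [-0.0003,0,-0.002],"delta_rot": [0,0,0],"claw": 50},
    {"delta_pos": [-0.0003,0,-0.002],"delta_rot": [0,0,0],"claw": 50},
    {"delta_pos": [-0.0003,0,-0.002],"delta_rot": [0,0,0],"claw": 85},
    {"delta_pos": [-0.0003,0,-0.002],"delta_rot": [0,0,0],"claw": 85},
    {"delta_pos": [-0.0003,0,-0.002],"delta_rot": [0,0,0],"claw": 85},
    {"delta_pos": [-0.0003,0,-0.002],"delta_rot": [0,0,0],"claw": 85},
    {"delta_pos": [-0.0003,0,-0.002],"delta_rot": [0,0,0],"claw": 85},
    {"delta_pos": [-0.0003,0,0.02],"delta_rot": [0,0,0],"claw": 85},
    {"delta_pos": [-0.0003,0,0.05],"delta_rot": [0,0,0],"claw": 85},
    {"delta_pos": [-0.0003,0,0.09],"delta_rot": [0,0,0],"claw": 85},
    {"delta_pos": [-0.0003,0,0.12],"delta_rot": [0,0,0],"claw": 85},
    {"delta_pos": [-0.0003,0,0.12],"delta_rot": [0,0,0],"claw": 85},
    {"delta_pos": [-0.0003,0,0.12],"delta_rot": [0,0,0],"claw": 85},
  ],
)

```text
time: 16.53
eef_pos: [0.6304, 0.1163, 0.2426]
tcp_rot: [0.709, -0.017, -0.704, -0.018]
contact_force: [-0.5, 0.8, -0.7]
opening: 0.998
```

```bash
python3 - <<'E'
from h import *
go([.502,-.278,.33],-.109)
b,c=shot("wrist","w13")
E
```

```text
dpos [-0.1284 -0.3943  0.0874] drot [-0.0005  0.0023 -0.0187] deg 3.4
```

play_rows(
  targets=[
    {"delta_pos": [-0.06,-0.05,0.087],"delta_rot": [0,0.002,-0.0187],"claw": 85},
    {"delta_pos": [-0.128,-0.394,0.087],"delta_rot": [0,0.002,-0.0187],"claw": 85},
    {"delta_pos": [-0.128,-0.394,0.087],"delta_rot": [0,0.002,-0.0187],"claw": 85},
    {"delta_pos": [-0.128,-0.394,0.087],"delta_rot": [0,0.002,-0.0187],"claw": 85},
    {"delta_pos": [-0.128,-0.394,0.087],"delta_rot": [0,0.002,-0.0187],"claw": 85},
    {"delta_pos": [-0.128,-0.394,0.087],"delta_rot": [0,0.002,-0.0187],"claw": 85},
    {"delta_pos": [-0.128,-0.394,0.087],"delta_rot": [0,0.002,-0.0187],"claw": 85},
    {"delta_pos": [-0.128,-0.394,0.087],"delta_rot": [0,0.002,-0.0187],"claw": 85},
    {"delta_pos": [-0.128,-0.394,0.087],"delta_rot": [0,0.002,-0.0187],"claw": 85},
    {"delta_pos": [-0.128,-0.394,0.087],"delta_rot": [0,0.002,-0.0187],"claw": 85},
    {"delta_pos": [-0.128,-0.394,0.087],"delta_rot": [0,0.002,-0.0187],"claw": 85},
    {"delta_pos": [-0.128,-0.394,0.087],"delta_rot": [0,0.002,-0.0187],"claw": 85},
    {"delta_pos": [-0.128,-0.394,0.087],"delta_rot": [0,0.002,-0.0187],"claw": 85},
    {"delta_pos": [-0.128,-0.394,0.087],"delta_rot": [0,0.002,-0.0187],"claw": 85},
    {"delta_pos": [-0.128,-0.394,0.087],"delta_rot": [0,0.002,-0.0187],"claw": 85},
  ],
)

```text
time: 17.83
eef_pos: [0.5012, -0.2762, 0.3254]
tcp_rot: [-0.704, 0.037, 0.708, 0.039]
contact_force: [0.2, 0.3, 0.3]
opening: 0.993
```

```bash
python3 - <<'E'
from h import *
b,c=shot("wrist","w14")
u,v=proj(c,[.505,-.278,.07]);print(u,v)
bn,y=stack(b,c,.07,(int(u-46),int(v-70),int(u+46),int(v+55)))
p=bn+.004*np.array([np.cos(y),np.sin(y)]);go([*p,.072],y)
for a,u,v,w,hh,q,k in nuts(b,c):
    if 100<a<1000 and abs(q[1])<.3:print(round(a),round(u),round(v),np.round(q,3))
E
```

```text
317.900067866755 156.7471077845286
size 121.58363342285156 62.02780532836914 yaw -0.10771008554965525 bin [ 0.4999 -0.2771]
dpos [ 0.0025 -0.0013 -0.2538] drot [-0.001  -0.0016 -0.0003] deg 0.3
343 142 222 [ 0.425 -0.006  0.018]
350 47 219 [0.444 0.134 0.018]
360 191 211 [ 0.434 -0.083  0.018]
286 335 179 [ 0.459 -0.297  0.018]
203 328 158 [ 0.491 -0.291  0.018]
112 227 93 [ 0.59  -0.168  0.018]
240 312 6 [ 0.678 -0.289  0.018]
```

The middle nut was knocked to (0.425,-0.006), as the task warned could happen. Now the lowest bin.

play_rows(
  targets=[
    {"delta_pos": [0.0025,-0.0013,-0.04],"delta_rot": [-0.001,-0.0016,0],"claw": 85},
    {"delta_pos": [0.0025,-0.0013,-0.08],"delta_rot": [-0.001,-0.0016,0],"claw": 85},
    {"delta_pos": [0.0025,-0.0013,-0.12],"delta_rot": [-0.001,-0.0016,0],"claw": 85},
    {"delta_pos": [0.0025,-0.0013,-0.16],"delta_rot": [-0.001,-0.0016,0],"claw": 85},
    {"delta_pos": [0.0025,-0.0013,-0.195],"delta_rot": [-0.001,-0.0016,0],"claw": 85},
    {"delta_pos": [0.0025,-0.0013,-0.225],"delta_rot": [-0.001,-0.0016,0],"claw": 85},
    {"delta_pos": [0.0025,-0.0013,-0.245],"delta_rot": [-0.001,-0.0016,0],"claw": 85},
    {"delta_pos": [0.0025,-0.0013,-0.2538],"delta_rot": [-0.001,-0.0016,0],"claw": 85},
    {"delta_pos": [0.0025,-0.0013,-0.2538],"delta_rot": [-0.001,-0.0016,0],"claw": 85},
    {"delta_pos": [0.0025,-0.0013,-0.2538],"delta_rot": [-0.001,-0.0016,0],"claw": 85},
    {"delta_pos": [0.0025,-0.0013,-0.2538],"delta_rot": [-0.001,-0.0016,0],"claw": 50},
    {"delta_pos": [0.0025,-0.0013,-0.2538],"delta_rot": [-0.001,-0.0016,0],"claw": 50},
    {"delta_pos": [0.0025,-0.0013,-0.2538],"delta_rot": [-0.001,-0.0016,0],"claw": 50},
    {"delta_pos": [0.0025,-0.0013,-0.2538],"delta_rot": [-0.001,-0.0016,0],"claw": 50},
    {"delta_pos": [0.0025,-0.0013,-0.2538],"delta_rot": [-0.001,-0.0016,0],"claw": 50},
    {"delta_pos": [0.0025,-0.0013,-0.2538],"delta_rot": [-0.001,-0.0016,0],"claw": 50},
    {"delta_pos": [0.0025,-0.0013,-0.2538],"delta_rot": [-0.001,-0.0016,0],"claw": 50},
  ],
)

```text
time: 19.3
eef_pos: [0.5055, -0.2783, 0.0746]
tcp_rot: [0.707, -0.039, -0.705, -0.037]
contact_force: [0.5, 1.5, 5.9]
opening: 0.687
```

play_rows(
  targets=[
    {"delta_pos": [-0.001,0,0.006],"delta_rot": [0,0,0],"claw": 50},
    {"delta_pos": [-0.001,0,0.016],"delta_rot": [0,0,0],"claw": 50},
    {"delta_pos": [-0.001,0,0.03],"delta_rot": [0,0,0],"claw": 50},
    {"delta_pos": [-0.001,0,0.05],"delta_rot": [0,0,0],"claw": 50},
    {"delta_pos": [-0.001,0,0.075],"delta_rot": [0,0,0],"claw": 50},
    {"delta_pos": [-0.001,0,0.105],"delta_rot": [0,0,0],"claw": 50},
    {"delta_pos": [-0.001,0,0.135],"delta_rot": [0,0,0],"claw": 50},
    {"delta_pos": [-0.001,0,0.155],"delta_rot": [0,0,0],"claw": 50},
    {"delta_pos": [0.0675,0.2748,0.165],"delta_rot": [0,0,0.019],"claw": 50},
    {"delta_pos": [0.0675,0.2748,0.165],"delta_rot": [0,0,0.019],"claw": 50},
    {"delta_pos": [0.0675,0.2748,0.165],"delta_rot": [0,0,0.019],"claw": 50},
    {"delta_pos": [0.0675,0.2748,0.165],"delta_rot": [0,0,0.019],"claw": 50},
    {"delta_pos": [0.0675,0.2748,0.165],"delta_rot": [0,0,0.019],"claw": 50},
    {"delta_pos": [0.0675,0.2748,0.165],"delta_rot": [0,0,0.019],"claw": 50},
    {"delta_pos": [0.0675,0.2748,0.165],"delta_rot": [0,0,0.019],"claw": 50},
    {"delta_pos": [0.0675,0.2748,0.165],"delta_rot": [0,0,0.019],"claw": 50},
    {"delta_pos": [0.0675,0.2748,0.165],"delta_rot": [0,0,0.019],"claw": 50},
    {"delta_pos": [0.0675,0.2748,0.165],"delta_rot": [0,0,0.019],"claw": 50},
    {"delta_pos": [0.0675,0.2748,0.165],"delta_rot": [0,0,0.019],"claw": 50},
    {"delta_pos": [0.0675,0.2748,0.165],"delta_rot": [0,0,0.019],"claw": 50},
  ],
)

```text
time: 20.97
eef_pos: [0.5727, -0.0048, 0.2395]
tcp_rot: [0.708, -0.018, -0.706, -0.017]
contact_force: [0.3, 1.0, -3.0]
opening: 0.684
```

```bash
python3 - <<'E'
from h import *
print(ctrl.get_state()["opening"],ctrl.get_state()["contact_force"])
p,c,pins,zt=fit("w15",(.678,-.0064),.0746);print(p,zt)
im=cv2.imread("pics/w15.png");g=cv2.cvtColor(im,cv2.COLOR_BGR2HSV)
m=((g[...,1]>75)).astype(np.uint8)[140:182,250:385]  # wood through holes
n,l,s,ce=cv2.connectedComponentsWithStats(m)
for i in range(1,n):
    if s[i,4]>60:print("hole",s[i],ce[i]+[250,140])
E
```

```text
0.6841984363014434 [ 0.30131596  0.98471102 -2.95465475]
pins predicted 310.7157349837145 55.874999893205256
blob 101 [333.3  55.9]
blob 97 [287.7  56.2]
back edge [-5.35792710e-03  1.25248661e+02] 124.0 rows L/R [[240, 393], [241, 393], [243, 390], [244, 389]]
[ 0.57265661 -0.00476712  0.23953029] 0.23493028953844872
hole [ 13   6  29  27 752] [277.42952128 158.72074468]
hole [ 93   6  28  26 691] [356.36468886 158.50940666]
```

```bash
python3 - <<'E'
from h import *
p=np.array([.57266,-.00477,.2395])
t=tgt("w15",p,[(277.2,159),(356.6,158.8)],[(287.7,56.2),(333.3,55.9)],.2349)
go([t[0]-.0004,t[1],.162],-.05)
E
```

```text
lip-tcp [ 0.055  -0.0029 -0.0046] slot [ 0.6779 -0.0062  0.121 ] target [ 0.6229 -0.0034] yaws -0.04793204615021492 -0.043424717599583496 spacing 0.03217296381047858 0.03209284914839253
dpos [ 0.0498  0.0014 -0.0776] drot [ 0.0007  0.0012 -0.0002] deg 0.3
```

play_rows(
  targets=[
    {"delta_pos": [0.025,0.0014,0.0],"delta_rot": [0,0.001,0],"claw": 50},
    {"delta_pos": [0.0498,0.0014,0.0],"delta_rot": [0,0.001,0],"claw": 50},
    {"delta_pos": [0.0498,0.0014,-0.03],"delta_rot": [0,0.001,0],"claw": 50},
    {"delta_pos": [0.0498,0.0014,-0.06],"delta_rot": [0,0.001,0],"claw": 50},
    {"delta_pos": [0.0498,0.0014,-0.076],"delta_rot": [0,0.001,0],"claw": 50},
    {"delta_pos": [0.0498,0.0014,-0.076],"delta_rot": [0,0.001,0],"claw": 50},
    {"delta_pos": [0.0498,0.0014,-0.076],"delta_rot": [0,0.001,0],"claw": 50},
    {"delta_pos": [0.0498,0.0014,-0.076],"delta_rot": [0,0.001,0],"claw": 50},
  ],
)

```text
time: 21.68
eef_pos: [0.6235, -0.0041, 0.1653]
tcp_rot: [0.708, -0.019, -0.706, -0.017]
contact_force: [0.6, -1.2, -1.9]
opening: 0.688
```

```bash
python3 - <<'E'
from h import *
go([.6225,-.0034,.1186],-.048)
E
```

```text
dpos [-0.001   0.0007 -0.0467] drot [0.0009 0.001  0.0007] deg 0.3
```

play_rows(
  targets=[
    {"delta_pos": [-0.0008,0.0006,0],"delta_rot": [0,0.001,0],"claw": 50},
    {"delta_pos": [-0.0008,0.0006,-0.008],"delta_rot": [0,0.001,0],"claw": 50},
    {"delta_pos": [-0.0008,0.0006,-0.016],"delta_rot": [0,0.001,0],"claw": 50},
    {"delta_pos": [-0.0008,0.0006,-0.024],"delta_rot": [0,0.001,0],"claw": 50},
    {"delta_pos": [-0.0008,0.0006,-0.031],"delta_rot": [0,0.001,0],"claw": 50},
    {"delta_pos": [-0.0008,0.0006,-0.037],"delta_rot": [0,0.001,0],"claw": 50},
    {"delta_pos": [-0.0008,0.0006,-0.042],"delta_rot": [0,0.001,0],"claw": 50},
    {"delta_pos": [-0.0008,0.0006,-0.0465],"delta_rot": [0,0.001,0],"claw": 50},
    {"delta_pos": [-0.0008,0.0006,-0.0465],"delta_rot": [0,0.001,0],"claw": 50},
    {"delta_pos": [-0.0008,0.0006,-0.0465],"delta_rot": [0,0.001,0],"claw": 50},
    {"delta_pos": [-0.0008,0.0006,-0.0465],"delta_rot": [0,0.001,0],"claw": 50},
  ],
)

```text
time: 22.6
eef_pos: [0.6229, -0.0036, 0.1189]
tcp_rot: [0.707, -0.019, -0.707, -0.017]
contact_force: [0.8, -1.1, -3.0]
opening: 0.686
```

play_rows(
  targets=[
    {"delta_pos": [-0.0003,0,-0.001],"delta_rot": [0,0,0],"claw": 50},
    {"delta_pos": [-0.0003,0,-0.002],"delta_rot": [0,0,0],"claw": 50},
    {"delta_pos": [-0.0003,0,-0.002],"delta_rot": [0,0,0],"claw": 50},
    {"delta_pos": [-0.0003,0,-0.002],"delta_rot": [0,0,0],"claw": 85},
    {"delta_pos": [-0.0003,0,-0.002],"delta_rot": [0,0,0],"claw": 85},
    {"delta_pos": [-0.0003,0,-0.002],"delta_rot": [0,0,0],"claw": 85},
    {"delta_pos": [-0.0003,0,-0.002],"delta_rot": [0,0,0],"claw": 85},
    {"delta_pos": [-0.0003,0,-0.002],"delta_rot": [0,0,0],"claw": 85},
    {"delta_pos": [-0.0003,0,0.02],"delta_rot": [0,0,0],"claw": 85},
    {"delta_pos": [-0.0003,0,0.05],"delta_rot": [0,0,0],"claw": 85},
    {"delta_pos": [-0.0003,0,0.09],"delta_rot": [0,0,0],"claw": 85},
    {"delta_pos": [-0.0003,0,0.13],"delta_rot": [0,0,0],"claw": 85},
    {"delta_pos": [-0.07,0.08,0.23],"delta_rot": [0,0,0],"claw": 85},
    {"delta_pos": [-0.07,0.08,0.23],"delta_rot": [0,0,0],"claw": 85},
    {"delta_pos": [-0.07,0.08,0.23],"delta_rot": [0,0,0],"claw": 85},
    {"delta_pos": [-0.07,0.08,0.23],"delta_rot": [0,0,0],"claw": 85},
    {"delta_pos": [-0.07,0.08,0.23],"delta_rot": [0,0,0],"claw": 85},
    {"delta_pos": [-0.07,0.08,0.23],"delta_rot": [0,0,0],"claw": 85},
  ],
)

```text
time: 24.1
eef_pos: [0.5531, 0.0768, 0.3501]
tcp_rot: [0.708, -0.018, -0.705, -0.016]
contact_force: [0.8, 0.2, 0.1]
opening: 1.0
```

```bash
cat >> h.py <<'E'
def nutyaw(k,c,z=.018):
    W=np.array([ray(c,u,v,z)[:2] for u,v in k[:,0]])*1000
    H=cv2.convexHull(W.astype(np.float32))[:,0]
    th=np.radians(np.arange(0,60,1));wd=[sum(np.ptp(H@[np.cos(t+j*np.pi/3),np.sin(t+j*np.pi/3)]) for j in range(3))/3 for t in th]
    return np.degrees(th[int(np.argmin(wd))]),min(wd),max(wd)
E
python3 - <<'E'
from h import *
b,c=shot("wrist","w16");p,r=pose();print(p)
for a,u,v,w,hh,q,k in nuts(b,c):
    if 100<a<1000 and abs(q[1])<.3 and q[0]<.56:print(round(a),round(u),round(v),np.round(q,4),nutyaw(k,c))
E
```

```text
[0.55291839 0.07625632 0.34817466]
318 282 222 [0.4434 0.134  0.018 ] (np.float64(35.0), np.float64(32.69600346722873), np.float64(35.07959684417978))
304 421 221 [ 0.4338 -0.0835  0.018 ] (np.float64(26.0), np.float64(32.18655164210392), np.float64(34.566939734126116))
```

View pics/w16.png

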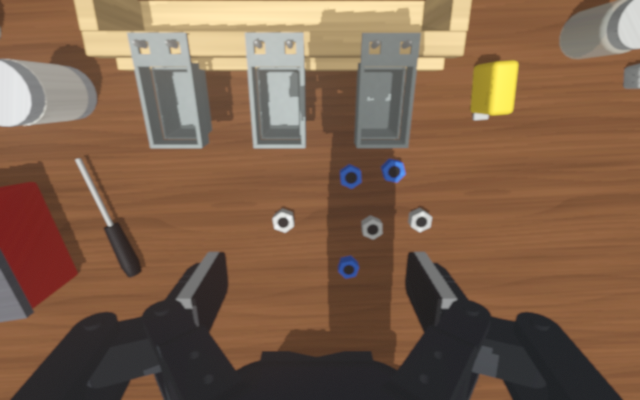

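All three bins hang, each with both pins showing in its holes. Three steel nuts remain, at (283,221), (372,228) and (421,221). No fourth is in view and the blue ones are untouched. First the left nut.

```bash
python3 - <<'E'
from h import *
print(np.round(ctrl.get_state()["qpos"],3))
go([.443,.134,.03],.087)
b=cv2.imread("pics/w16.png");c=np.load("pics/w16.npy",allow_pickle=True).item()
h=cv2.cvtColor(b,cv2.COLOR_BGR2HSV);m=((h[...,1]<60)&(h[...,2]>95)).astype(np.uint8);q=np.zeros_like(m);q[205:255,345:398]=m[205:255,345:398]
k=max(cv2.findContours(q,0,1)[0],key=cv2.contourArea);(u,v),_,_=cv2.minAreaRect(k);print(u,v,cv2.contourArea(k),ray(c,u,v,.018),nutyaw(k,c))
E
```

```text
[-0.043 -0.03   1.759 -0.003  1.412  1.578]
dpos [-0.1099  0.0577 -0.3182] drot [0.001  0.0003 0.0436] deg 7.8
371.5 227.0 383.5 [ 0.42771219 -0.00582796  0.018     ] (np.float64(31.0), np.float64(36.40366497691533), np.float64(39.24968726322891))
```

play_rows(
  targets=[
    {"delta_pos": [-0.1099,0.0577,-0.05],"delta_rot": [0,0,0.0436],"claw": 60},
    {"delta_pos": [-0.1099,0.0577,-0.1],"delta_rot": [0,0,0.0436],"claw": 60},
    {"delta_pos": [-0.1099,0.0577,-0.15],"delta_rot": [0,0,0.0436],"claw": 60},
    {"delta_pos": [-0.1099,0.0577,-0.2],"delta_rot": [0,0,0.0436],"claw": 60},
    {"delta_pos": [-0.1099,0.0577,-0.24],"delta_rot": [0,0,0.0436],"claw": 60},
    {"delta_pos": [-0.1099,0.0577,-0.24],"delta_rot": [0,0,0.0436],"claw": 60},
    {"delta_pos": [-0.1099,0.0577,-0.24],"delta_rot": [0,0,0.0436],"claw": 60},
    {"delta_pos": [-0.1099,0.0577,-0.24],"delta_rot": [0,0,0.0436],"claw": 60},
    {"delta_pos": [-0.1099,0.0577,-0.24],"delta_rot": [0,0,0.0436],"claw": 60},
  ],
)

```text
time: 24.9
eef_pos: [0.4407, 0.1331, 0.1049]
tcp_rot: [-0.704, -0.029, 0.709, -0.032]
contact_force: [0.8, -0.3, 0.2]
opening: 0.705
```

```bash
python3 - <<'E'
from h import *
go([.443,.134,.028],.087);b,c=shot("wrist","w17")
for a,u,v,w,hh,q,k in nuts(b,c):
    if 150<a<3000 and abs(q[1])<.3 and q[0]<.56:print(round(a),round(u),round(v),np.round(q,4),nutyaw(k,c))
E
```

```text
dpos [ 0.0023  0.0009 -0.0769] drot [ 0.0013 -0.0024  0.0002] deg 0.5
473 399 267 [0.3998 0.0658 0.018 ] (np.float64(2.0), np.float64(31.825755181587976), np.float64(35.35788532301484))
465 233 267 [0.3895 0.1912 0.018 ] (np.float64(12.000000000000002), np.float64(31.563554730576566), np.float64(35.09197773259876))
1926 498 241 [ 0.4279 -0.0028  0.018 ] (np.float64(32.0), np.float64(38.55244521837469), np.float64(42.38302921098494))
2248 601 236 [ 0.4384 -0.0772  0.018 ] (np.float64(26.0), np.float64(42.027632406882134), np.float64(45.6120162678231))
1780 315 202 [0.447  0.1341 0.018 ] (np.float64(35.0), np.float64(33.9234274422314), np.float64(37.31045172099371))
```

play_rows(
  targets=[
    {"delta_pos": [0.0033,0.0009,-0.03],"delta_rot": [0,-0.002,0],"claw": 60},
    {"delta_pos": [0.0033,0.0009,-0.055],"delta_rot": [0,-0.002,0],"claw": 60},
    {"delta_pos": [0.0033,0.0009,-0.07],"delta_rot": [0,-0.002,0],"claw": 60},
    {"delta_pos": [0.0033,0.0009,-0.0769],"delta_rot": [0,-0.002,0],"claw": 60},
    {"delta_pos": [0.0033,0.0009,-0.0769],"delta_rot": [0,-0.002,0],"claw": 60},
    {"delta_pos": [0.0033,0.0009,-0.0769],"delta_rot": [0,-0.002,0],"claw": 20},
    {"delta_pos": [0.0033,0.0009,-0.0769],"delta_rot": [0,-0.002,0],"claw": 20},
    {"delta_pos": [0.0033,0.0009,-0.0769],"delta_rot": [0,-0.002,0],"claw": 20},
    {"delta_pos": [0.0033,0.0009,-0.0769],"delta_rot": [0,-0.002,0],"claw": 20},
    {"delta_pos": [0.0033,0.0009,-0.0769],"delta_rot": [0,-0.002,0],"claw": 20},
    {"delta_pos": [0.0033,0.0009,-0.0769],"delta_rot": [0,-0.002,0],"claw": 20},
    {"delta_pos": [0.0033,0.0009,-0.0769],"delta_rot": [0,-0.002,0],"claw": 20},
    {"delta_pos": [0.0033,0.0009,-0.0769],"delta_rot": [0,-0.002,0],"claw": 20},
  ],
  newtons=40,
)

```text
time: 26.03
eef_pos: [0.4487, 0.1344, 0.0332]
tcp_rot: [0.71, 0.029, -0.703, 0.032]
contact_force: [0.4, -1.5, 5.8]
opening: 0.331
```

```bash
python3 - <<'E'
from h import *
go([.6297,.2357,.2],-.048+np.pi/2)
E
```

```text
dpos [0.181  0.1013 0.1668] drot [-0.0014  0.0034  0.4572] deg 82.3
```

play_rows(
  targets=[
    {"delta_pos": [0,0,0.03],"delta_rot": [0,0,0],"claw": 20},
    {"delta_pos": [0,0,0.07],"delta_rot": [0,0,0.03],"claw": 20},
    {"delta_pos": [0,0,0.11],"delta_rot": [0,0,0.07],"claw": 20},
    {"delta_pos": [0,0,0.15],"delta_rot": [0,0,0.1],"claw": 20},
    {"delta_pos": [0.02,0.01,0.167],"delta_rot": [-0.001,0.003,0.14],"claw": 20},
    {"delta_pos": [0.04,0.02,0.167],"delta_rot": [-0.001,0.003,0.18],"claw": 20},
    {"delta_pos": [0.06,0.035,0.167],"delta_rot": [-0.001,0.003,0.22],"claw": 20},
    {"delta_pos": [0.085,0.05,0.167],"delta_rot": [-0.001,0.003,0.26],"claw": 20},
    {"delta_pos": [0.11,0.065,0.167],"delta_rot": [-0.001,0.003,0.3],"claw": 20},
    {"delta_pos": [0.13,0.08,0.167],"delta_rot": [-0.001,0.003,0.34],"claw": 20},
    {"delta_pos": [0.155,0.09,0.167],"delta_rot": [-0.001,0.003,0.38],"claw": 20},
    {"delta_pos": [0.181,0.1013,0.167],"delta_rot": [-0.001,0.003,0.42],"claw": 20},
    {"delta_pos": [0.181,0.1013,0.167],"delta_rot": [-0.001,0.003,0.4572],"claw": 20},
    {"delta_pos": [0.181,0.1013,0.167],"delta_rot": [-0.001,0.003,0.4572],"claw": 20},
    {"delta_pos": [0.181,0.1013,0.167],"delta_rot": [-0.001,0.003,0.4572],"claw": 20},
    {"delta_pos": [0.181,0.1013,0.167],"delta_rot": [-0.001,0.003,0.4572],"claw": 20},
  ],
)

```text
time: 27.37
eef_pos: [0.6291, 0.2355, 0.2002]
tcp_rot: [0.513, 0.488, -0.512, 0.487]
contact_force: [-0.3, 0.2, -0.8]
opening: 0.335
```

```bash
python3 - <<'E'
from h import *
go([.6297,.2357,.125],-.048+np.pi/2);s=ctrl.get_state();print(s["opening"],s["contact_force"])
E
```

```text
dpos [ 0.0006  0.0002 -0.0752] drot [-0.0005 -0.0001  0.0008] deg 0.2
0.3348553481633337 [-0.2883418   0.2058014  -0.77004498]
```

play_rows(
  targets=[
    {"delta_pos": [0.0005,0,-0.03],"delta_rot": [0,0,0],"claw": 20},
    {"delta_pos": [0.0005,0,-0.06],"delta_rot": [0,0,0],"claw": 20},
    {"delta_pos": [0.0005,0,-0.08],"delta_rot": [0,0,0],"claw": 20},
    {"delta_pos": [0.0005,0,-0.082],"delta_rot": [0,0,0],"claw": 20},
    {"delta_pos": [0.0005,0,-0.082],"delta_rot": [0,0,0],"claw": 20},
    {"delta_pos": [0.0005,0,-0.082],"delta_rot": [0,0,0],"claw": 42},
    {"delta_pos": [0.0005,0,-0.082],"delta_rot": [0,0,0],"claw": 42},
    {"delta_pos": [0.0005,0,-0.082],"delta_rot": [0,0,0],"claw": 42},
    {"delta_pos": [0.0005,0,-0.082],"delta_rot": [0,0,0],"claw": 42},
    {"delta_pos": [0.0005,0,-0.05],"delta_rot": [0,0,0],"claw": 42},
    {"delta_pos": [0.0005,0,-0.01],"delta_rot": [0,0,0],"claw": 42},
    {"delta_pos": [0.0005,0,0.03],"delta_rot": [0,0,0],"claw": 42},
    {"delta_pos": [0.0005,0,0.03],"delta_rot": [0,0,0],"claw": 42},
    {"delta_pos": [0.0005,0,0.03],"delta_rot": [0,0,0],"claw": 42},
  ],
)

```text
time: 28.53
eef_pos: [0.6317, 0.236, 0.236]
tcp_rot: [0.516, 0.486, -0.509, 0.488]
contact_force: [-0.2, -0.5, 0.0]
opening: 0.488
```

```bash
python3 - <<'E'
from h import *
# next nut C, flats 26 deg -> jaw 86deg -> yaw -4deg
go([.4345,-.083,.105],np.radians(-4));b,c=shot("wrist","w18")
E
```

```text
dpos [-0.1972 -0.319  -0.131 ] drot [-0.0032  0.0014  0.4939] deg 88.9
```

play_rows(
  targets=[
    {"delta_pos": [-0.03,-0.02,0.01],"delta_rot": [0,0.001,-0.04],"claw": 42},
    {"delta_pos": [-0.06,-0.04,0.01],"delta_rot": [0,0.001,-0.08],"claw": 42},
    {"delta_pos": [-0.09,-0.06,0.01],"delta_rot": [0,0.001,-0.12],"claw": 42},
    {"delta_pos": [-0.12,-0.085,0.01],"delta_rot": [0,0.001,-0.16],"claw": 60},
    {"delta_pos": [-0.15,-0.11,0.01],"delta_rot": [0,0.001,-0.2],"claw": 60},
    {"delta_pos": [-0.17,-0.14,0.0],"delta_rot": [0,0.001,-0.24],"claw": 60},
    {"delta_pos": [-0.18,-0.17,-0.02],"delta_rot": [0,0.001,-0.28],"claw": 60},
    {"delta_pos": [-0.19,-0.2,-0.04],"delta_rot": [0,0.001,-0.32],"claw": 60},
    {"delta_pos": [-0.195,-0.23,-0.06],"delta_rot": [0,0.001,-0.36],"claw": 60},
    {"delta_pos": [-0.1972,-0.26,-0.08],"delta_rot": [0,0.001,-0.4],"claw": 60},
    {"delta_pos": [-0.1972,-0.29,-0.1],"delta_rot": [0,0.001,-0.44],"claw": 60},
    {"delta_pos": [-0.1972,-0.319,-0.12],"delta_rot": [0,0.001,-0.48],"claw": 60},
    {"delta_pos": [-0.1972,-0.319,-0.131],"delta_rot": [0,0.001,-0.5061],"claw": 60},
    {"delta_pos": [-0.1972,-0.319,-0.131],"delta_rot": [0,0.001,-0.5061],"claw": 60},
    {"delta_pos": [-0.1972,-0.319,-0.131],"delta_rot": [0,0.001,-0.5061],"claw": 60},
    {"delta_pos": [-0.1972,-0.319,-0.131],"delta_rot": [0,0.001,-0.5061],"claw": 60},
    {"delta_pos": [-0.1972,-0.319,-0.131],"delta_rot": [0,0.001,-0.5061],"claw": 60},
  ],
)

```text
time: 30.0
eef_pos: [0.4335, -0.0827, 0.1023]
tcp_rot: [0.707, -0.024, -0.706, -0.023]
contact_force: [-0.5, -0.6, 0.5]
opening: 0.703
```

```bash
python3 - <<'E'
from h import *
go([.435,-.083,.028],np.radians(-4));b,c=shot("wrist","w19")
for a,u,v,w,hh,q,k in nuts(b,c):
    if 150<a<3000 and abs(q[1])<.3 and q[0]<.56:print(round(a),round(u),round(v),np.round(q,4),nutyaw(k,c))
E
```

```text
dpos [ 0.0015 -0.0003 -0.0743] drot [ 0.0006  0.0005 -0.0008] deg 0.2
474 399 267 [ 0.3859 -0.1417  0.018 ] (np.float64(53.0), np.float64(31.37581768243651), np.float64(34.83553791762373))
482 233 267 [ 0.3944 -0.0179  0.018 ] (np.float64(3.0000000000000004), np.float64(30.924995920614293), np.float64(34.276698104517386))
1868 213 228 [ 0.4272 -0.0088  0.018 ] (np.float64(32.0), np.float64(35.844689789473726), np.float64(39.431586404796555))
1761 316 209 [ 0.4365 -0.0829  0.018 ] (np.float64(25.0), np.float64(33.58237022155344), np.float64(36.98373638681844))
```

play_rows(
  targets=[
    {"delta_pos": [0.0015,-0.0003,-0.03],"delta_rot": [0,0,0],"claw": 60},
    {"delta_pos": [0.0015,-0.0003,-0.055],"delta_rot": [0,0,0],"claw": 60},
    {"delta_pos": [0.0015,-0.0003,-0.07],"delta_rot": [0,0,0],"claw": 60},
    {"delta_pos": [0.0015,-0.0003,-0.0743],"delta_rot": [0,0,0],"claw": 60},
    {"delta_pos": [0.0015,-0.0003,-0.0743],"delta_rot": [0,0,0],"claw": 60},
    {"delta_pos": [0.0015,-0.0003,-0.0743],"delta_rot": [0,0,0],"claw": 20},
    {"delta_pos": [0.0015,-0.0003,-0.0743],"delta_rot": [0,0,0],"claw": 20},
    {"delta_pos": [0.0015,-0.0003,-0.0743],"delta_rot": [0,0,0],"claw": 20},
    {"delta_pos": [0.0015,-0.0003,-0.0743],"delta_rot": [0,0,0],"claw": 20},
    {"delta_pos": [0.0015,-0.0003,-0.0743],"delta_rot": [0,0,0],"claw": 20},
    {"delta_pos": [0.0015,-0.0003,-0.0743],"delta_rot": [0,0,0],"claw": 20},
    {"delta_pos": [0.0015,-0.0003,-0.0743],"delta_rot": [0,0,0],"claw": 20},
    {"delta_pos": [0.0015,-0.0003,-0.0743],"delta_rot": [0,0,0],"claw": 20},
  ],
)

```text
time: 31.13
eef_pos: [0.4367, -0.0836, 0.03]
tcp_rot: [0.709, -0.025, -0.705, -0.023]
contact_force: [-0.1, 0.8, 6.5]
opening: 0.337
```

```bash
python3 - <<'E'
from h import *
go([.618,-.0033,.2],-.048+np.pi/2)
E
```

```text
dpos [0.1813 0.0803 0.17  ] drot [ 0.0022  0.0005 -0.4939] deg 88.9
```

play_rows(
  targets=[
    {"delta_pos": [0,0,0.03],"delta_rot": [0,0,0],"claw": 20},
    {"delta_pos": [0,0,0.07],"delta_rot": [0,0,0.03],"claw": 20},
    {"delta_pos": [0,0,0.11],"delta_rot": [0,0,0.07],"claw": 20},
    {"delta_pos": [0,0,0.15],"delta_rot": [0,0,0.1],"claw": 20},
    {"delta_pos": [0.02,0.01,0.17],"delta_rot": [0,0,0.14],"claw": 20},
    {"delta_pos": [0.04,0.02,0.17],"delta_rot": [0,0,0.18],"claw": 20},
    {"delta_pos": [0.06,0.03,0.17],"delta_rot": [0,0,0.22],"claw": 20},
    {"delta_pos": [0.085,0.04,0.17],"delta_rot": [0,0,0.26],"claw": 20},
    {"delta_pos": [0.11,0.05,0.17],"delta_rot": [0,0,0.3],"claw": 20},
    {"delta_pos": [0.13,0.06,0.17],"delta_rot": [0,0,0.34],"claw": 20},
    {"delta_pos": [0.155,0.07,0.17],"delta_rot": [0,0,0.38],"claw": 20},
    {"delta_pos": [0.181,0.0803,0.17],"delta_rot": [0,0,0.42],"claw": 20},
    {"delta_pos": [0.181,0.0803,0.17],"delta_rot": [0,0,0.46],"claw": 20},
    {"delta_pos": [0.181,0.0803,0.17],"delta_rot": [0,0,0.5],"claw": 20},
    {"delta_pos": [0.181,0.0803,0.17],"delta_rot": [0,0,0.5061],"claw": 20},
    {"delta_pos": [0.181,0.0803,0.17],"delta_rot": [0,0,0.5061],"claw": 20},
    {"delta_pos": [0.181,0.0803,0.17],"delta_rot": [0,0,0.5061],"claw": 20},
  ],
)

```text
time: 32.55
eef_pos: [0.6174, -0.0033, 0.1997]
tcp_rot: [0.514, 0.488, -0.51, 0.487]
contact_force: [-0.3, 0.3, -0.8]
opening: 0.341
```

```bash
python3 - <<'E'
from h import *
go([.618,-.0033,.118],-.048+np.pi/2);s=ctrl.get_state();print(s["opening"],s["contact_force"])
E
```

```text
dpos [ 0.0006  0.     -0.0817] drot [-0.0017  0.0009  0.0004] deg 0.4
0.34069516503062686 [-0.34242358  0.33905059 -0.7639574 ]
```

play_rows(
  targets=[
    {"delta_pos": [0.0005,0,-0.03],"delta_rot": [0,0,0],"claw": 20},
    {"delta_pos": [0.0005,0,-0.06],"delta_rot": [0,0,0],"claw": 20},
    {"delta_pos": [0.0005,0,-0.08],"delta_rot": [0,0,0],"claw": 20},
    {"delta_pos": [0.0005,0,-0.0817],"delta_rot": [0,0,0],"claw": 20},
    {"delta_pos": [0.0005,0,-0.0817],"delta_rot": [0,0,0],"claw": 20},
    {"delta_pos": [0.0005,0,-0.0817],"delta_rot": [0,0,0],"claw": 42},
    {"delta_pos": [0.0005,0,-0.0817],"delta_rot": [0,0,0],"claw": 42},
    {"delta_pos": [0.0005,0,-0.0817],"delta_rot": [0,0,0],"claw": 42},
    {"delta_pos": [0.0005,0,-0.0817],"delta_rot": [0,0,0],"claw": 42},
    {"delta_pos": [0.0005,0,-0.05],"delta_rot": [0,0,0],"claw": 42},
    {"delta_pos": [0.0005,0,-0.01],"delta_rot": [0,0,0],"claw": 42},
    {"delta_pos": [0.0005,0,0.03],"delta_rot": [0,0,0],"claw": 42},
    {"delta_pos": [0.0005,0,0.03],"delta_rot": [0,0,0],"claw": 42},
    {"delta_pos": [0.0005,0,0.03],"delta_rot": [0,0,0],"claw": 42},
  ],
)

```text
time: 33.72
eef_pos: [0.6201, -0.0036, 0.2351]
tcp_rot: [0.516, 0.486, -0.508, 0.49]
contact_force: [-0.6, 0.6, -1.6]
opening: 0.492
```

```bash
python3 - <<'E'
from h import *
go([.43,-.0065,.105],np.radians(2))
E
```

```text
dpos [-0.1901 -0.0029 -0.1301] drot [ 0.002   0.004  -0.4733] deg 85.2
```

play_rows(
  targets=[
    {"delta_pos": [-0.03,0,0.01],"delta_rot": [0,0.003,-0.04],"claw": 42},
    {"delta_pos": [-0.06,0,0.01],"delta_rot": [0,0.003,-0.08],"claw": 42},
    {"delta_pos": [-0.09,0,0.01],"delta_rot": [0,0.003,-0.12],"claw": 42},
    {"delta_pos": [-0.12,0,0.01],"delta_rot": [0,0.003,-0.16],"claw": 60},
    {"delta_pos": [-0.15,0,0.01],"delta_rot": [0,0.003,-0.2],"claw": 60},
    {"delta_pos": [-0.17,0,0.0],"delta_rot": [0,0.003,-0.24],"claw": 60},
    {"delta_pos": [-0.18,0,-0.02],"delta_rot": [0,0.003,-0.28],"claw": 60},
    {"delta_pos": [-0.19,-0.003,-0.04],"delta_rot": [0,0.003,-0.32],"claw": 60},
    {"delta_pos": [-0.19,-0.003,-0.06],"delta_rot": [0,0.003,-0.36],"claw": 60},
    {"delta_pos": [-0.19,-0.003,-0.08],"delta_rot": [0,0.003,-0.4],"claw": 60},
    {"delta_pos": [-0.19,-0.003,-0.1],"delta_rot": [0,0.003,-0.44],"claw": 60},
    {"delta_pos": [-0.19,-0.003,-0.12],"delta_rot": [0,0.003,-0.4733],"claw": 60},
    {"delta_pos": [-0.19,-0.003,-0.13],"delta_rot": [0,0.003,-0.4733],"claw": 60},
    {"delta_pos": [-0.19,-0.003,-0.13],"delta_rot": [0,0.003,-0.4733],"claw": 60},
    {"delta_pos": [-0.19,-0.003,-0.13],"delta_rot": [0,0.003,-0.4733],"claw": 60},
    {"delta_pos": [-0.19,-0.003,-0.13],"delta_rot": [0,0.003,-0.4733],"claw": 60},
  ],
)

```text
time: 35.05
eef_pos: [0.4308, -0.0068, 0.1059]
tcp_rot: [-0.707, -0.011, 0.707, -0.015]
contact_force: [0.3, 0.4, 0.4]
opening: 0.704
```

```bash
python3 - <<'E'
from h import *
print(np.round(ctrl.get_state()["qpos"],3));go([.4275,-.0065,.028],np.radians(2));b,c=shot("wrist","w20")
for a,u,v,w,hh,q,k in nuts(b,c):
    if 800<a<3000 and abs(q[1])<.3 and q[0]<.56:print(round(a),round(u),round(v),np.round(q,4),nutyaw(k,c))
E
```

```text
[-0.249 -0.075  2.271 -0.008  0.944  1.29 ]
dpos [-0.0033  0.0003 -0.0779] drot [ 0.0021 -0.0001 -0.0005] deg 0.4
1699 314 215 [ 0.4276 -0.0063  0.018 ] (np.float64(32.0), np.float64(33.94312076830021), np.float64(37.68781473663208))
```

play_rows(
  targets=[
    {"delta_pos": [-0.003,0.0003,-0.03],"delta_rot": [0,0,0],"claw": 60},
    {"delta_pos": [-0.003,0.0003,-0.055],"delta_rot": [0,0,0],"claw": 60},
    {"delta_pos": [-0.003,0.0003,-0.07],"delta_rot": [0,0,0],"claw": 60},
    {"delta_pos": [-0.003,0.0003,-0.0779],"delta_rot": [0,0,0],"claw": 60},
    {"delta_pos": [-0.003,0.0003,-0.0779],"delta_rot": [0,0,0],"claw": 60},
    {"delta_pos": [-0.003,0.0003,-0.0779],"delta_rot": [0,0,0],"claw": 20},
    {"delta_pos": [-0.003,0.0003,-0.0779],"delta_rot": [0,0,0],"claw": 20},
    {"delta_pos": [-0.003,0.0003,-0.0779],"delta_rot": [0,0,0],"claw": 20},
    {"delta_pos": [-0.003,0.0003,-0.0779],"delta_rot": [0,0,0],"claw": 20},
    {"delta_pos": [-0.003,0.0003,-0.0779],"delta_rot": [0,0,0],"claw": 20},
    {"delta_pos": [-0.003,0.0003,-0.0779],"delta_rot": [0,0,0],"claw": 20},
    {"delta_pos": [-0.003,0.0003,-0.0779],"delta_rot": [0,0,0],"claw": 20},
    {"delta_pos": [-0.003,0.0003,-0.0779],"delta_rot": [0,0,0],"claw": 20},
  ],
)

```text
time: 36.18
eef_pos: [0.4297, -0.0069, 0.0301]
tcp_rot: [0.708, 0.01, -0.706, 0.016]
contact_force: [-0.9, 0.6, 6.3]
opening: 0.341
```

```bash
python3 - <<'E'
from h import *
go([.6239,.1164,.2],-.048+np.pi/2)
E
```

```text
dpos [0.1942 0.1233 0.1699] drot [0.001  0.0029 0.4731] deg 85.2
```

play_rows(
  targets=[
    {"delta_pos": [0,0,0.03],"delta_rot": [0,0,0],"claw": 20},
    {"delta_pos": [0,0,0.07],"delta_rot": [0,0,0.03],"claw": 20},
    {"delta_pos": [0,0,0.11],"delta_rot": [0,0,0.07],"claw": 20},
    {"delta_pos": [0,0,0.15],"delta_rot": [0,0,0.1],"claw": 20},
    {"delta_pos": [0.02,0.01,0.17],"delta_rot": [0,0.002,0.14],"claw": 20},
    {"delta_pos": [0.04,0.025,0.17],"delta_rot": [0,0.002,0.18],"claw": 20},
    {"delta_pos": [0.06,0.04,0.17],"delta_rot": [0,0.002,0.22],"claw": 20},
    {"delta_pos": [0.085,0.055,0.17],"delta_rot": [0,0.002,0.26],"claw": 20},
    {"delta_pos": [0.11,0.07,0.17],"delta_rot": [0,0.002,0.3],"claw": 20},
    {"delta_pos": [0.135,0.085,0.17],"delta_rot": [0,0.002,0.34],"claw": 20},
    {"delta_pos": [0.165,0.105,0.17],"delta_rot": [0,0.002,0.38],"claw": 20},
    {"delta_pos": [0.194,0.1233,0.17],"delta_rot": [0,0.002,0.42],"claw": 20},
    {"delta_pos": [0.194,0.1233,0.17],"delta_rot": [0,0.002,0.46],"claw": 20},
    {"delta_pos": [0.194,0.1233,0.17],"delta_rot": [0,0.002,0.4731],"claw": 20},
    {"delta_pos": [0.194,0.1233,0.17],"delta_rot": [0,0.002,0.4731],"claw": 20},
    {"delta_pos": [0.194,0.1233,0.17],"delta_rot": [0,0.002,0.4731],"claw": 20},
  ],
)

```text
time: 37.52
eef_pos: [0.6234, 0.1165, 0.1997]
tcp_rot: [0.513, 0.487, -0.512, 0.488]
contact_force: [0.1, -0.3, -0.8]
opening: 0.339
```

```bash
python3 - <<'E'
from h import *
go([.6239,.1164,.118],-.048+np.pi/2);s=ctrl.get_state();print(s["opening"],s["contact_force"])
E
```

```text
dpos [ 0.0005 -0.0001 -0.0817] drot [0.0001 0.0009 0.0005] deg 0.2
0.3387326798046143 [ 0.13205331 -0.31169294 -0.79135462]
```

Then drop, rise, and back off with a turn back so the wrist camera can check everything.

play_rows(
  targets=[
    {"delta_pos": [0.0005,0,-0.03],"delta_rot": [0,0,0],"claw": 20},
    {"delta_pos": [0.0005,0,-0.06],"delta_rot": [0,0,0],"claw": 20},
    {"delta_pos": [0.0005,0,-0.08],"delta_rot": [0,0,0],"claw": 20},
    {"delta_pos": [0.0005,0,-0.0817],"delta_rot": [0,0,0],"claw": 20},
    {"delta_pos": [0.0005,0,-0.0817],"delta_rot": [0,0,0],"claw": 20},
    {"delta_pos": [0.0005,0,-0.0817],"delta_rot": [0,0,0],"claw": 42},
    {"delta_pos": [0.0005,0,-0.0817],"delta_rot": [0,0,0],"claw": 42},
    {"delta_pos": [0.0005,0,-0.0817],"delta_rot": [0,0,0],"claw": 42},
    {"delta_pos": [0.0005,0,-0.0817],"delta_rot": [0,0,0],"claw": 42},
    {"delta_pos": [0.0005,0,-0.05],"delta_rot": [0,0,0],"claw": 42},
    {"delta_pos": [0.0005,0,-0.01],"delta_rot": [0,0,0],"claw": 42},
    {"delta_pos": [0.0005,0,0.03],"delta_rot": [0,0,0],"claw": 42},
    {"delta_pos": [0.0005,0,0.07],"delta_rot": [0,0,0],"claw": 42},
    {"delta_pos": [0.0005,0,0.07],"delta_rot": [0,0,0],"claw": 42},
  ],
)

```text
time: 38.68
eef_pos: [0.6282, 0.1167, 0.2825]
tcp_rot: [0.518, 0.482, -0.506, 0.493]
contact_force: [0.8, 0.4, 1.7]
opening: 0.488
```

play_rows(
  targets=[
    {"delta_pos": [-0.02,-0.01,0.03],"delta_rot": [0,0,-0.04],"claw": 60},
    {"delta_pos": [-0.04,-0.01,0.06],"delta_rot": [0,0,-0.08],"claw": 60},
    {"delta_pos": [-0.06,-0.01,0.08],"delta_rot": [0,0,-0.12],"claw": 60},
    {"delta_pos": [-0.08,-0.01,0.08],"delta_rot": [0,0,-0.16],"claw": 60},
    {"delta_pos": [-0.09,-0.01,0.08],"delta_rot": [0,0,-0.2],"claw": 60},
    {"delta_pos": [-0.09,-0.01,0.08],"delta_rot": [0,0,-0.24],"claw": 60},
    {"delta_pos": [-0.09,-0.01,0.08],"delta_rot": [0,0,-0.28],"claw": 60},
    {"delta_pos": [-0.09,-0.01,0.08],"delta_rot": [0,0,-0.32],"claw": 60},
    {"delta_pos": [-0.09,-0.01,0.08],"delta_rot": [0,0,-0.36],"claw": 60},
    {"delta_pos": [-0.09,-0.01,0.08],"delta_rot": [0,0,-0.4],"claw": 60},
    {"delta_pos": [-0.09,-0.01,0.08],"delta_rot": [0,0,-0.44],"claw": 60},
    {"delta_pos": [-0.09,-0.01,0.08],"delta_rot": [0,0,-0.48],"claw": 60},
    {"delta_pos": [-0.09,-0.01,0.08],"delta_rot": [0,0,-0.5],"claw": 60},
    {"delta_pos": [-0.09,-0.01,0.08],"delta_rot": [0,0,-0.5],"claw": 60},
    {"delta_pos": [-0.09,-0.01,0.08],"delta_rot": [0,0,-0.5],"claw": 60},
  ],
)

```text
time: 39.93
eef_pos: [0.5382, 0.1067, 0.3631]
tcp_rot: [0.708, -0.025, -0.706, -0.009]
contact_force: [-1.1, 0.8, -0.3]
opening: 0.701
```

```bash
python3 - <<'E'
from h import *
shot("wrist","w21")
E
```

```text
(no output)
```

View pics/w21.png

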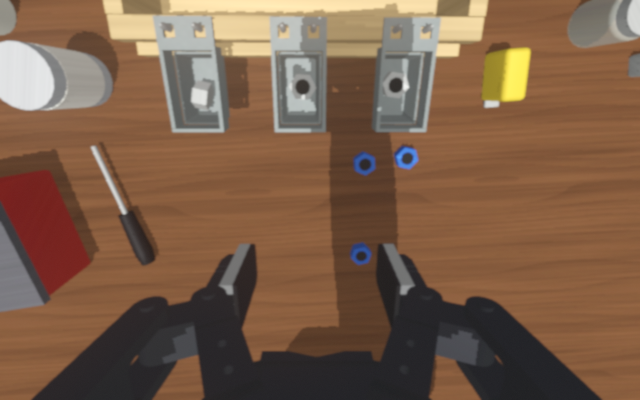

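All three nuts lie in the three bins, at (203,93), (302,87) and (396,85), and every lip sits over its pins. I'll take a last look from the top for any nut the arm had hidden.

```bash
python3 - <<'E'
from h import *
shot("top","t22")
E
```

```text
(no output)
```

View pics/t22.png

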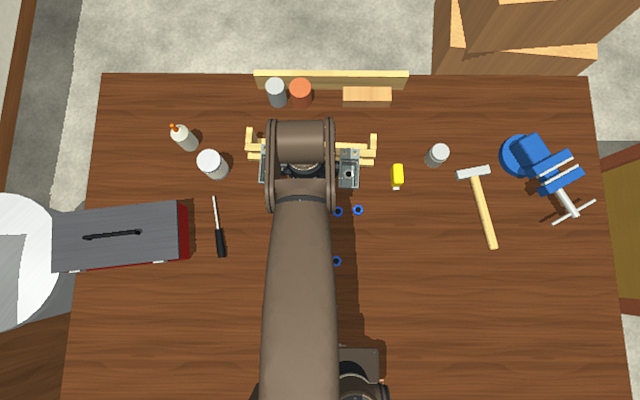

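No steel nut is left on the bench in this view, and the bystanders stand where they were. Handing in.

```bash
python3 -c "
from plant import ctrl
print(ctrl.sign_off())"
```

```text
the job is handed in; nothing more can be done
None
```

The job is handed in after about 40 s of robot time. All three bins hang on the rack, and the three steel nuts that were on the bench are each in a different bin.

- **Bins:** I lifted them off the stack one at a time, top bin first, and hung them on the left, middle and right pin pairs. The wrist picture taken after the last one, and another at the end, show both pins through both lip holes of every bin. I judged them by eye from the pictures and did not measure the final lip heights or leans.
- **Nuts:** One of the nuts was knocked to a new spot while I worked, and I found it again in the wrist pictures. In the final wrist view all three are in the bins; the one in the left bin lies tilted.
- **Bench:** The final top view shows no steel nut left and the bystanders where they were; the arm hid a strip of bench in that view. I saw no fourth nut in any view. The blue look-alikes were left alone.
- **Checks:** No check failed. Two small differences turned up: the pins seen by the top and wrist cameras agreed to about 1 mm, and the arm was pushed up about 2–5 mm each time it closed on something. I allowed for both.

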